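# Refit the return spring of a gate closer on the clinic desk

### The job

The closer of the clinic's reception gate lies on the desk without its return spring. Take the tension spring from the tray, drop its hook all the way down into the round hole at the end of the swinging lever, then grip the other end, draw the spring out and slip its eye over the short post, wherever in its slot that is clamped, fully down on the bar, and let go, so that the spring pulls the lever home against its stop. Work gently: do not press hard on the closer or overstretch the spring, and leave the cup, bottle, tape roll and box beside it where they are.

Things in the scene. Friction and masses are not known exactly. Their poses are not given: they have to be found in the camera images.
- spring: Tension spring, 142 mm long, about 110 g, a cream nylon block at each end; it stretches along its length but does not bend. Origin on the hook leg's axis at the hook block's underside; +x from hook to eye, +z up, as lying and as fitted. Hook block x -9..15, y -7..7, z 0..24 mm; coil 13.5 mm thick, axis z 10. Lies in the tray on rest bars, eye towards the world's +y, blocks free to grip from above.
- hook_toe (a point): Tip of the toe under the hook block, at x 5.5, z -10.7 mm of the spring. The hook leg, 5 mm diameter, goes straight down from the origin and ends in the toe, 4 mm thick (z -8.7 to -12.7), pointing to +x. The foot that must pass the hole spans x -2.5..5.5, y -2.5..2.5 mm. When the spring is drawn out the toe catches under the lever.
- eye_block (a point): Centre of the eye block's underside: a nylon block 24 mm along the spring, 14 mm across, 30 mm high, at x 87, z -6 mm of the spring when unstretched. Its top is level with the hook block's top. From its foot the flat steel strap, 22 mm wide, 4 mm thick, runs on to 46 mm past the block's centre and holds the eye; its end reaches 21 mm past the eye's centre.
- eye (a point): Centre of the eye on the strap's underside: a hole 9.5 x 9.5 mm, through the 4 mm strap; at x 112, y 0, z -6 mm of the spring when unstretched, always 25 mm past the eye block's centre.
- spring_eye (a joint): Stretch of the spring in m, 0 at its free length, 0.018 to 0.040 once fitted, by where the post is clamped. The pull is 2 N when it starts to open and grows 200 N/m (6 to 10 N fitted). Beyond 0.048 it is overstretched and spoiled; it ends at 0.060.
- closer: Grey base plate fixed to the desk, 125 x 235 x 8 mm. Origin on the desk plane, 75 mm from the lever's hole (when home) on its line to the post; +y points from lever to post, +z up.
- rest_bar: Aluminium bar on the base plate, x -16..16, y -33..97, top z 18 mm of the closer; origin 10 mm under the middle of the post's slot. It supports the eye block's underside while the hook is home in the lever. It and the post are light: more than 25 N on them, the spring's pull included, bends them (the lever: 35 N).
- post_slot (a point): Middle of the post's adjusting slot on the bar's top (x 0, y 70, z 18 mm of the closer), axes as the closer. The steel post, 7 mm diameter, 9 mm high, its top 1 mm tapered to 5.2 mm, is clamped in the slot (x 0) anywhere up to 10 mm either way along y. Where is not measured: look, or feel with the strap, which stands on the post's top until the eye drops over it.
- lever_hole (a point): Centre of the hole's mouth on the lever's upper face, 24 mm above the desk: round, 11 mm diameter, small chamfer. To lift the strap over the post, tilt the whole spring about the hook in this hole (5 degrees lift the eye 12 mm): lifted level, the toe catches under the lever. The point's x axis runs from the pivot to the hole (50 mm), z up.
- lever: Dark steel lever, 6 mm thick plate, 18 to 24 mm above the desk, its end 32 x 32 mm about the hole; origin at its pivot (x -50, y -75 mm of the closer), +x to the hole, z up. Home on its stop its x lies along the closer's x, the hole 145 mm from the slot's middle; at first it is turned away from the post by up to 0.5 rad. It swings stiffly (1 N at the hole); the hooked spring draws it home.
- pen_cup: Grey open cup, 72 mm across, 90 mm high, origin under its centre. Bystander.
- sanitiser: Clear bottle, 60 mm across, 130 mm high, origin under its centre. Bystander.
- tape_roll: White ring 84 mm across, 24 mm high, lying flat, origin under its centre. Bystander.
- staple_box: Cardboard box 50 x 90 x 28 mm, origin under its centre. Bystander.
Mind the look-alikes: they are no part of the job. What is shaped like the spring but orange or red is not meant.

How it is judged:
On the way:
1. the hook is all the way down in the lever's hole, the spring not yet stretched (horizontal distance between spring and lever_hole below 0.0055 m and z of spring in the frame of lever_hole between -0.003 and 0.0035 m and value of joint spring_eye below 0.012 m), for 0.2 s.
At the end, for the whole second after the job is handed in: Hook leg within 5.5 mm of the hole's centre, its block within 3.5 mm of the lever's face; eye over the post's slot (4 mm across, 14 mm along) and within 2.5 mm of the bar; spring stays stretched over 14 mm by itself and still; lever within 0.04 rad of home; spring released (horizontal distance between spring and lever_hole below 0.0055 m and z of spring in the frame of lever_hole between -0.003 and 0.0035 m and x of eye in the frame of post_slot between -0.004 and 0.004 m and y of eye in the frame of post_slot between -0.014 and 0.014 m and z of eye in the frame of post_slot between -0.003 and 0.0025 m and angle between the x axis of lever and the x axis of closer, either way round below 0.04 rad and value of joint spring_eye above 0.014 m and linear speed of spring below 0.02 m/s); the robot touches nothing.
It fails at once if the spring was overstretched (beyond 48 mm) (value of joint spring_eye above 0.048 m).
It fails at once if the drawn-out spring bore too hard on the bar or its post (over 25 N, its own pull included) (contact force between spring and rest_bar above 25 N and value of joint spring_eye above 0.008 m).
It fails at once if the spring was pressed too hard on the lever (over 35 N) (contact force between spring and lever above 35 N).
It fails at once if the fingers or arm pushed on the closer (over 15 N) (contact force between the arm and closer above 15 N).
It fails at once if the cup, bottle, tape roll or box was moved over 25 mm (distance of any of pen_cup, sanitiser, tape_roll, staple_box from where it was at the start of the episode above 0.025 m).
It also fails if it takes over 72 s, if anything falls off the work surface, if the arm or the gripper's body presses on something with over 40 N, if the wrist force passes 120 N, or if a joint passes its speed limit or range.

### The arm

A 7-joint arm with a two-finger parallel gripper is mounted at the origin on the work surface. World frame = base frame: x ahead of the robot, y to its left, z up, the work surface at z = 0. Lengths are in m, angles in rad, forces in N, time in s.
With the tool pointing down it reaches from about 0.425 to 0.925 m from the base axis. Payload 6.8 kg.
Tool frame: the origin (TCP) lies midway between the tips of the shut fingers; the grasp point (between the pads) lies 19 mm behind it; z points along the fingers, y is the direction in which the jaws open and shut (so a half turn about z gives the same grasp; the last joint's range is limited). The gripper opens to 88 mm and grips with 3 to 60 N. Pads are 20 mm wide; open, the fingers measure 115 mm over their backs; the gripper's body (75 mm by 178 mm) begins 61 mm behind the grasp point.
Start: joints at [1.205, 0.477, 0.022, 1.555, -0.011, 1.109, -0.083], TCP at [0.172, -0.653, 0.223] pointing down, gripper open.
Joint ranges: [-2.96, 2.96], [-0.34, 2.1], [-1.41, 1.46], [0.24, 2.44], [-1.37, 4.51], [0.17, 1.92], [-2.96, 2.96]. Speed limits (rad/s): [2.39, 2.39, 3.14, 3.14, 3.14, 3.14, 3.14].

### API

Orientations are given as a rotation vector (axis times angle).
In Python, from station import readout, cams, ticket gives the robot as it stands.
- The arm moves only by the tool drive_tool, never from a script. Its argument "deltas" is one flat list of numbers, 7 for each row, row after row: the shift along the world's x, y, z in m, then the turn, a rotation vector about the world's x, y, z in rad, then the opening, from 0 (shut) to 1 (fully open). In form: [dx, dy, dz, ax, ay, az, grip, dx, dy, dz, ax, ay, az, grip, ...]. A call has 1 to 20 rows; each row is the pose to reach, as a shift and turn from the pose measured when the call began; what a row does not reach only later rows make up. A row lasts 1/12 s, in which the tool goes at most 41.7 mm and 7.16 degrees, less where a joint would pass 70% of its speed; a pose out of reach is approached as far as the arm can. A call with a gripper value outside its range is refused whole. The fingers move at their own pace and stop on an object; "newtons" is the grip in N (left out, the last holds). Time passes only in rows, so rows that repeat a pose let the fingers close. It gives the time, the measured TCP pose, the force and the opening at its end, in the units of the state.
- readout.read_state(): the state, without advancing time (a new reading comes with each control period).
- cams.snapshot(name): name is "scene" or "side" or "wrist"; returns the picture (480x640x3 uint8, blue, green, red); there is no depth.
- cams.camera_model(name): a dict with "fx", "fy", "cx", "cy" (pixels), "dist" ([k1, k2, p1, p2, k3] as OpenCV has them; the pictures are not rectified), "position" and "orientation" of the camera in the world; the wrist camera has in their place "T_tool_cam" (4x4, takes a point from camera to tool coordinates, whose origin is the TCP and whose axes are the flange's). Camera axes: x right, y up, looking along -z (the intrinsics and any distortion apply to the point x, -y, -z); pixel columns grow to the right and rows downward; lengths in m; the calibration is good to about 2 mm. A picture is of the moment at which its call begins: read the wrist's pose just before it. camera_model takes no time and is no camera call.
- ticket.hand_in(): hands the job in, once; it reports no verdict.
The state is a dict: "time": time; "joint_pos": joint angles; "qd": joint speeds; "tau": joint torques, N m; "ee_pos": TCP position; "eef_rot": TCP orientation; "wrist_force": force on the tool from outside, world axes, zero at the start; "torque": the same for the moment, N m; "gripper_width": finger opening in m.
Only numpy, scipy, OpenCV 4.12 (cv2) and the standard library are available. Lean on these libraries where they do the work, as an engineer would, in place of code of your own. Each camera call takes 0.05 s, during which the arm holds its last target.

## Working session

There is one attempt and no reset: what is moved stays moved. The work goes in short steps, Python scripts to look and compute and a tool call to move; the robot and the scene stay as the last step left them, time stands still between calls to the robot, and variables do not carry over. Pictures are saved under pics/ and viewed, and the job is handed in when it is done.

Besides the shell and the picture viewer there is one more tool, called after "Request:" as name(argument=value, ...), one argument or row to a line, values as JSON. drive_tool: Moves the arm, as the interface text tells. Its arguments: {"type":"object","properties":{"deltas":{"type":"array","items":{"type":"number"}},"newtons":{"type":"number"}},"required":["deltas"]}

```bash
ls; mkdir -p pics
python3 - <<'E'
from station import readout, cams
import cv2
s=readout.read_state(); print(s)
for n in ["scene","side","wrist"]:
    cv2.imwrite(f"pics/{n}0.png",cams.snapshot(n)); print(n,cams.camera_model(n))
E
```

```text
pics
{'time': 0.0, 'joint_pos': array([ 1.20488954,  0.47776724,  0.0223759 ,  1.55643683, -0.01149762,
        1.10928109, -0.08309529]), 'qd': array([-0.00021015, -0.00135182, -0.00083401, -0.00053019, -0.00126402,
       -0.00091296,  0.00153049]), 'tau': array([ 9.01005587e-04, -5.82847631e+01,  1.53460566e+00, -2.72603810e+01,
       -5.44550596e-02,  1.70342519e-02,  1.37384495e-04]), 'ee_pos': array([ 0.17191082, -0.65213033,  0.22171063]), 'eef_rot': array([-3.11381954e+00, -4.03612633e-01,  5.85835982e-04]), 'wrist_force': array([-0.86440013,  0.05275471,  0.27672472]), 'torque': array([ 0.02531227, -0.02172747, -0.052421  ]), 'gripper_width': 0.08766497378583694}
scene {'fx': 576.2654481648557, 'fy': 576.2654481648557, 'cx': 325.69805496074133, 'cy': 240.8412269720755, 'dist': array([0.03800916, 0.        , 0.        , 0.        , 0.        ]), 'position': array([ 1.43121256, -0.03400495,  1.15956499]), 'orientation': array([0.53428065, 0.52593824, 1.48882789])}
side {'fx': 496.1660945011003, 'fy': 496.1660945011003, 'cx': 315.83257734890896, 'cy': 248.94269079044886, 'dist': array([-0.0413417,  0.       ,  0.       ,  0.       ,  0.       ]), 'position': array([0.37644591, 1.13144451, 0.7008223 ]), 'orientation': array([ 0.11761636, -1.53089691, -2.62104247])}
wrist {'fx': 373.31938480041737, 'fy': 373.31938480041737, 'cx': 320.7872823009068, 'cy': 242.97434981585644, 'dist': array([-0.03200039,  0.        ,  0.        ,  0.        ,  0.        ]), 'T_tool_cam': array([[-7.26429468e-04,  9.61555284e-01,  2.74610466e-01,
         7.48500684e-02],
       [ 9.99999524e-01,  8.77334038e-04, -4.26699170e-04,
         2.95299990e-04],
       [-6.51219950e-04,  2.74610025e-01, -9.61555464e-01,
        -1.63899077e-01],
       [ 0.00000000e+00,  0.00000000e+00,  0.00000000e+00,
         1.00000000e+00]])}
```

View pics/scene0.png

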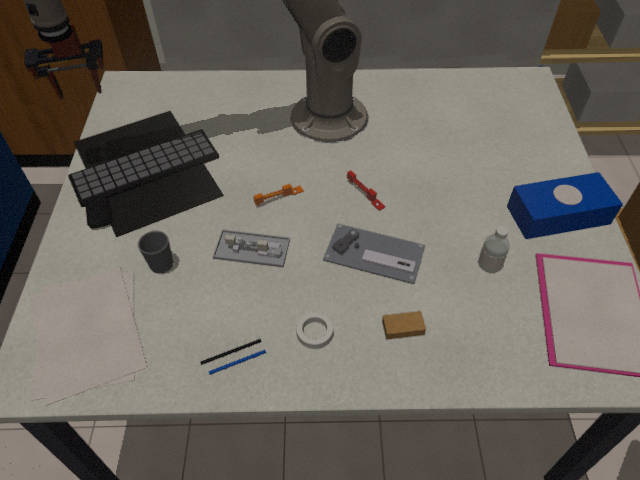

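View pics/side0.png

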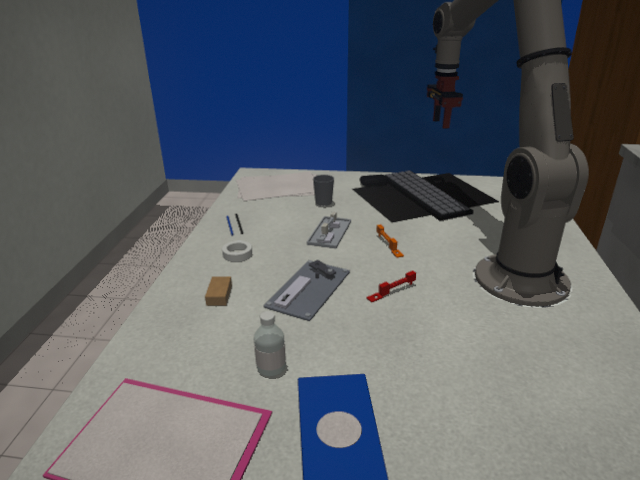

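View pics/wrist0.png

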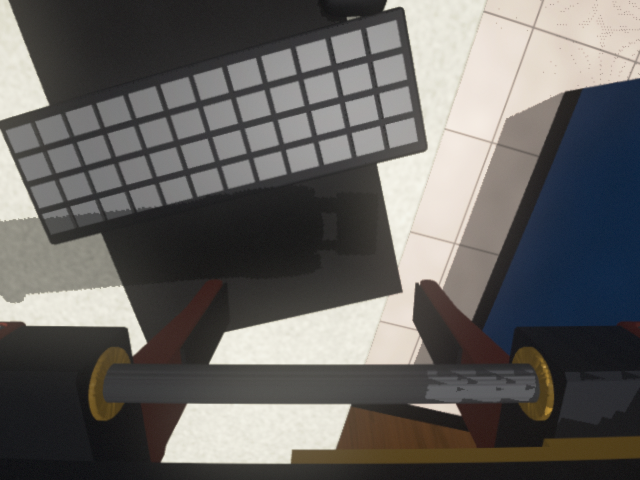

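The scene view shows the tray with a cream/grey spring at about (252,247). The orange (278,193) and red (365,190) springs are decoys because of their colour. The closer is at (373,252), with the lever at (345,240) and the bar at (388,260). The bottle, tape, box and cup are at (493,252), (315,331), (404,325) and (157,252).

```bash
cat > h.py <<'E'
import numpy as np, cv2
from scipy.spatial.transform import Rotation as R
from station import readout, cams
def cam(name, st=None):
    m=cams.camera_model(name)
    K=np.array([[m['fx'],0,m['cx']],[0,m['fy'],m['cy']],[0,0,1]]); d=np.array(m['dist'])
    if name=='wrist':
        T=np.eye(4); T[:3,:3]=R.from_rotvec(st['eef_rot']).as_matrix(); T[:3,3]=st['ee_pos']
        T=T@np.array(m['T_tool_cam']); p=T[:3,3]; Rm=T[:3,:3]
    else:
        p=np.array(m['position']); Rm=R.from_rotvec(m['orientation']).as_matrix()
    return K,d,p,Rm
def rays(c,px):
    K,d,p,Rm=c
    u=cv2.undistortPoints(np.array(px,float).reshape(-1,1,2),K,d).reshape(-1,2)
    v=np.c_[u[:,0],-u[:,1],-np.ones(len(u))]@Rm.T
    return p,v
def onz(c,px,z):
    p,v=rays(c,px); t=(z-p[2])/v[:,2]; return p+v*t[:,None]
def proj(c,P):
    K,d,p,Rm=c
    q=(np.atleast_2d(P)-p)@Rm; q=q*[1,-1,-1]
    return cv2.projectPoints(q,np.zeros(3),np.zeros(3),K,d)[0].reshape(-1,2)
E
python3 - <<'E'
from h import *
im=cv2.imread('pics/scene0.png')
def crop(im,x,y,w,h,k,n): cv2.imwrite(n,cv2.resize(im[y:y+h,x:x+w],None,fx=k,fy=k,interpolation=cv2.INTER_CUBIC))
crop(im,205,222,100,50,8,'pics/c_tray.png'); crop(im,315,220,120,65,6.5,'pics/c_closer.png')
c=cam('scene')
for px,z in [((330,115),0),((225,245),.03),((283,245),.03),((157,262),0),((493,262),0),((315,335),0),((404,330),0),((339,226),.008),((424,244),.008),((415,281),.008),((324,262),.008)]:
    print(px,onz(c,[px],z)[0].round(3))
E
```

```text
(330, 115) [-0.01   0.003  0.   ]
(225, 245) [ 0.529 -0.271  0.03 ]
(283, 245) [ 0.532 -0.126  0.03 ]
(157, 262) [ 0.557 -0.442  0.   ]
(493, 262) [0.571 0.399 0.   ]
(315, 335) [ 0.772 -0.048  0.   ]
(404, 330) [0.762 0.156 0.   ]
(339, 226) [0.453 0.017 0.008]
(424, 244) [0.517 0.232 0.008]
(415, 281) [0.631 0.196 0.008]
(324, 262) [ 0.57  -0.024  0.008]
```

View pics/c_tray.png

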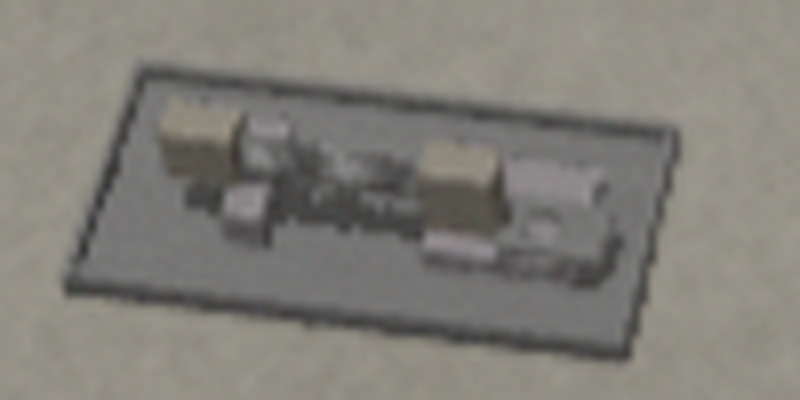

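View pics/c_closer.png

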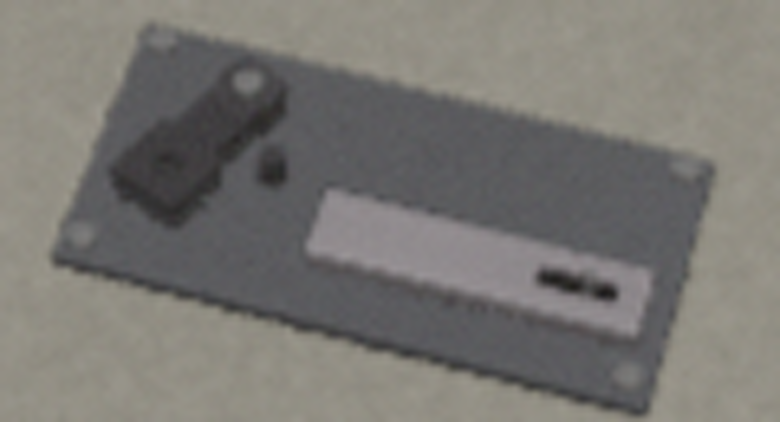

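```bash
cat >> h.py <<'E'
def turn_to(st,yaw,pitch=0.0):
    """rotvec (world) taking current to tool-down with tool x at yaw; pitch: raise tool-x direction by pitch rad"""
    x=np.array([np.cos(yaw),np.sin(yaw),0]); z=np.array([0,0,-1.]); y=np.cross(z,x)
    T=np.c_[x,y,z]
    ax=np.array([np.sin(yaw),-np.cos(yaw),0])  # rot about this by +pitch raises x dir
    T=R.from_rotvec(ax*pitch).as_matrix()@T
    return (R.from_matrix(T)*R.from_rotvec(st['eef_rot']).inv()).as_rotvec()
E
python3 - <<'E'
from h import *
c=cam('scene'); s=readout.read_state()
P=onz(c,[(230,236.4),(262.5,241.75)],.045); print(P, np.arctan2(*(P[1]-P[0])[[1,0]]))
yaw=np.arctan2(*(P[1]-P[0])[[1,0]])
print(turn_to(s,yaw), np.array([.53,-.19,.2])-s['ee_pos'])
E
```

```text
[[ 0.51388886 -0.25821279  0.045     ]
 [ 0.53242435 -0.1762297   0.045     ]] 1.3484455008040193
[-9.30379798e-04 -1.09198010e-03  1.09065953e+00] [ 0.35802314  0.4622631  -0.02192583]
```

Request:
drive_tool(
  deltas=[0.351,0.435,0,0,0,1.09,0.5,0.351,0.435,0,0,0,1.09,0.5,0.351,0.435,0,0,0,1.09,0.5,0.351,0.435,0,0,0,1.09,0.5,0.351,0.435,0,0,0,1.09,0.5,0.351,0.435,0,0,0,1.09,0.5,0.351,0.435,0,0,0,1.09,0.5,0.351,0.435,0,0,0,1.09,0.5,0.351,0.435,0,0,0,1.09,0.5,0.351,0.435,0,0,0,1.09,0.5,0.351,0.435,0,0,0,1.09,0.5,0.351,0.435,0,0,0,1.09,0.5,0.351,0.435,-0.02,0,0,1.09,0.5,0.351,0.435,-0.06,0,0,1.09,0.5,0.351,0.435,-0.07,0,0,1.09,0.5,0.351,0.435,-0.07,0,0,1.09,0.5,0.351,0.435,-0.07,0,0,1.09,0.5,0.351,0.435,-0.07,0,0,1.09,0.5],
  newtons=30,
)

```text
time: 1.65
ee_pos: [0.5231, -0.2185, 0.153]
eef_rot: [2.456, 1.958, -0.001]
wrist_force: [-0.4, -0.3, 0.7]
gripper_width: 0.0438
```

Run:
```python
from h import *
s=readout.read_state(); print(s['time'],s['ee_pos'],s['eef_rot'],s['joint_pos'],s['gripper_width'],s['wrist_force'])
np.save('s1.npy',np.r_[s['ee_pos'],s['eef_rot']])
cv2.imwrite('pics/w1.png',cams.snapshot('wrist'))
```

```text
1.65 [ 0.52310548 -0.21848386  0.15301176] [ 2.45610800e+00  1.95847807e+00 -1.21133871e-03] [ 0.60051077  0.40836214 -0.39802405  1.86369556  0.1974535   0.9082029
 -0.11477422] 0.04375859594546355 [-0.4086703  -0.27539473  0.66518825]
```

View pics/w1.png

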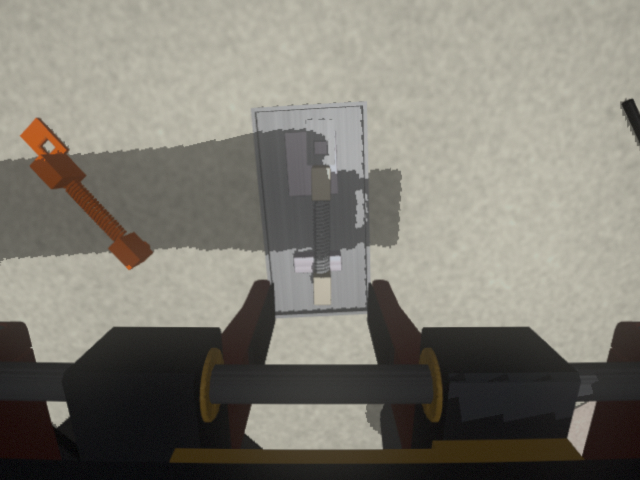

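Run:
```python
from h import *
im=cv2.imread('pics/w1.png')
cv2.imwrite('pics/w1c.png',cv2.resize(im[100:320,240:385],None,fx=3.6,fy=2.7*1.0,interpolation=cv2.INTER_CUBIC))
cv2.imwrite('pics/w1h.png',cv2.resize(im[255:315,280:365],None,fx=9,fy=9,interpolation=cv2.INTER_CUBIC))
cv2.imwrite('pics/w1e.png',cv2.resize(im[110:210,270:370],None,fx=6,fy=6,interpolation=cv2.INTER_CUBIC))
```

```text
(no output)
```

View pics/w1h.png

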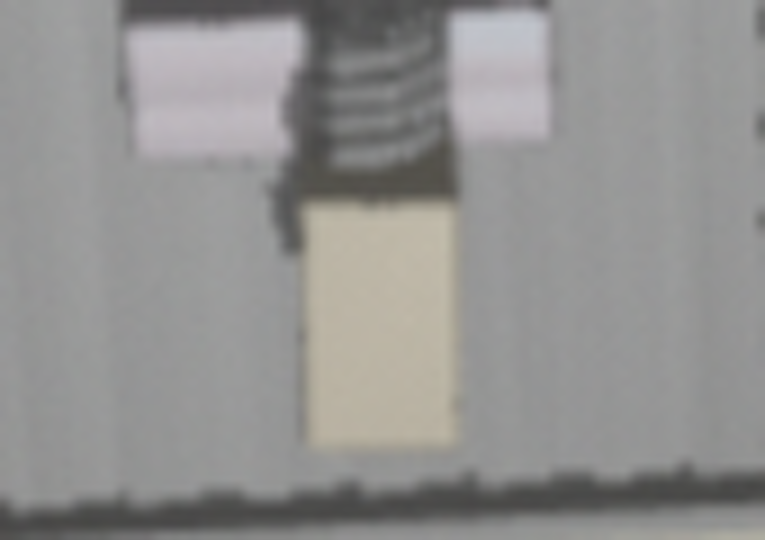

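View pics/w1e.png

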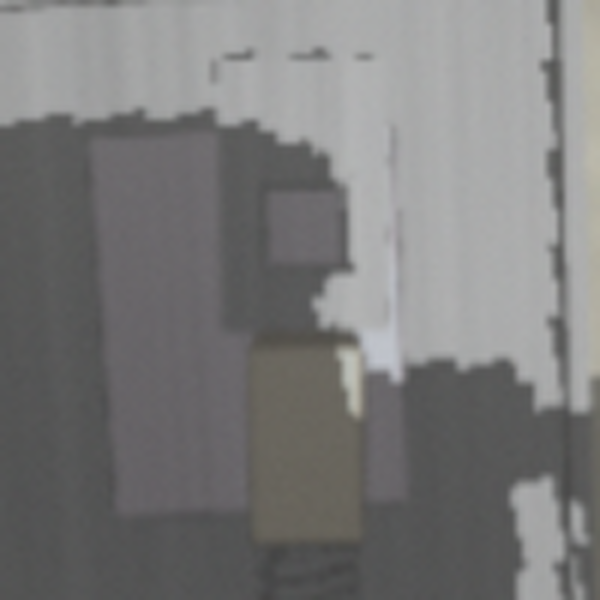

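Run:
```python
from h import *
s=np.load('s1.npy'); st=dict(ee_pos=s[:3],eef_rot=s[3:]); c=cam('wrist',st)
for z in (.03,.035,.04,.045,.05,.055):
    H,E=onz(c,[(322,290.55),(320.7,183.5)],z)
    q=onz(c,[(322,276.8),(322,304.4),(321,167.1),(321,199.9),(313.5,290.5),(330.3,290.5)],z)
    print(z,H.round(4),E.round(4),np.linalg.norm(E-H).round(4),np.arctan2(E[1]-H[1],E[0]-H[0]).round(4),[np.linalg.norm(q[i]-q[i+1]).round(4) for i in (0,2,4)])
cs=cam('side'); cw=cam('scene')
im=cv2.imread('pics/side0.png')
cv2.imwrite('pics/s0t.png',cv2.resize(im[205:255,295:365],None,fx=10,fy=10,interpolation=cv2.INTER_CUBIC))
```

```text
0.03 [ 0.5131 -0.266   0.03  ] [ 0.5318 -0.1795  0.03  ] 0.0884 1.3577 [np.float64(0.0248), np.float64(0.025), np.float64(0.0139)]
0.035 [ 0.5135 -0.2639  0.035 ] [ 0.5319 -0.1789  0.035 ] 0.0869 1.3577 [np.float64(0.0243), np.float64(0.0246), np.float64(0.0137)]
0.04 [ 0.514  -0.2618  0.04  ] [ 0.5321 -0.1783  0.04  ] 0.0853 1.3577 [np.float64(0.0239), np.float64(0.0241), np.float64(0.0135)]
0.045 [ 0.5145 -0.2597  0.045 ] [ 0.5322 -0.1778  0.045 ] 0.0838 1.3577 [np.float64(0.0235), np.float64(0.0237), np.float64(0.0132)]
0.05 [ 0.5149 -0.2576  0.05  ] [ 0.5323 -0.1772  0.05  ] 0.0823 1.3577 [np.float64(0.023), np.float64(0.0233), np.float64(0.013)]
0.055 [ 0.5154 -0.2555  0.055 ] [ 0.5325 -0.1766  0.055 ] 0.0807 1.3577 [np.float64(0.0226), np.float64(0.0228), np.float64(0.0127)]
```

View pics/s0t.png

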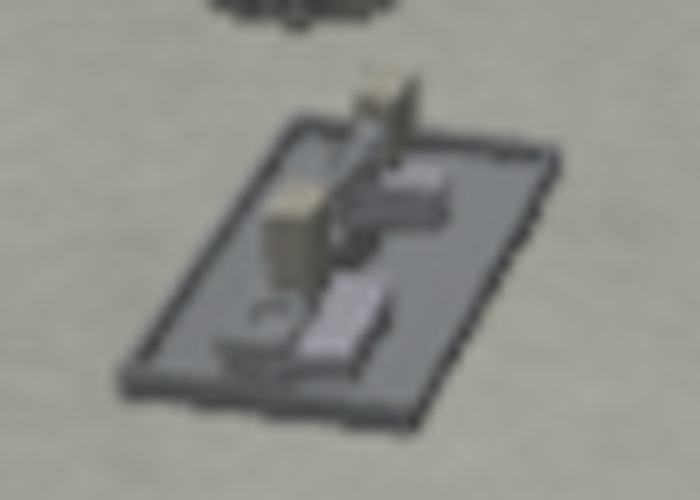

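The wrist view shows the cream spring in line with the jaws. The hook block top is at (322,290.5) and the eye block top at (320.7,183.5). Their 84 mm spacing puts the tops at z≈0.044. The yaw is 1.358, and the scene ray agrees to about 1.5 mm. The orange decoy is off to the left at (80,190).

Request:
drive_tool(
  deltas=[-0.009,-0.0425,-0.03,0,0,0.011,0.5,-0.009,-0.0425,-0.06,0,0,0.011,0.5,-0.009,-0.0425,-0.09,0,0,0.011,0.5,-0.009,-0.0425,-0.11,0,0,0.011,0.5,-0.009,-0.0425,-0.122,0,0,0.011,0.5,-0.009,-0.0425,-0.1295,0,0,0.011,0.5,-0.009,-0.0425,-0.1295,0,0,0.011,0.5,-0.009,-0.0425,-0.1295,0,0,0.011,0.5],
)

```text
time: 2.37
ee_pos: [0.5153, -0.2617, 0.0252]
eef_rot: [2.444, 1.969, 0.001]
wrist_force: [-0.1, 0.4, 0.5]
gripper_width: 0.0437
```

Run:
```python
from h import *
s=readout.read_state(); print(s['ee_pos'],s['wrist_force'])
cv2.imwrite('pics/w2.png',cams.snapshot('wrist'))
```

```text
[ 0.51529459 -0.26172768  0.02519368] [-0.05458842  0.38199459  0.45196492]
```

View pics/w2.png

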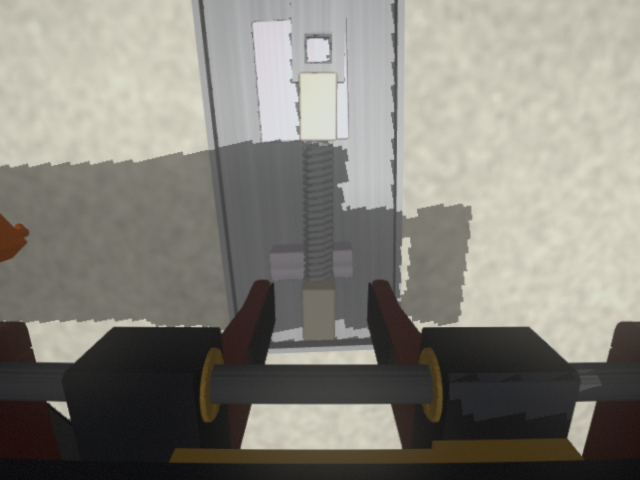

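The hook block at (319,310) sits midway between the fingertips, so I'm closing the jaws.

Request:
drive_tool(
  deltas=[0,0,-0.001,0,0,0,0,0,0,-0.001,0,0,0,0,0,0,-0.001,0,0,0,0,0,0,-0.001,0,0,0,0,0,0,-0.001,0,0,0,0,0,0,-0.001,0,0,0,0],
  newtons=40,
)

```text
time: 2.92
ee_pos: [0.5156, -0.2618, 0.0248]
eef_rot: [2.443, 1.969, 0.001]
wrist_force: [-0.9, -0.0, 2.5]
gripper_width: 0.0135
```

Run:
```python
from h import *
s=readout.read_state(); print(s['ee_pos'],s['wrist_force'],s['gripper_width'],s['eef_rot'])
cv2.imwrite('pics/w3.png',cams.snapshot('wrist'))
np.save('s3.npy',np.r_[s['ee_pos'],s['eef_rot']])
```

```text
[ 0.51556914 -0.26176356  0.024762  ] [-0.9192401  -0.03064339  2.51966071] 0.013471707316698063 [2.44311627e+00 1.96918999e+00 1.35644796e-03]
```

View pics/w3.png

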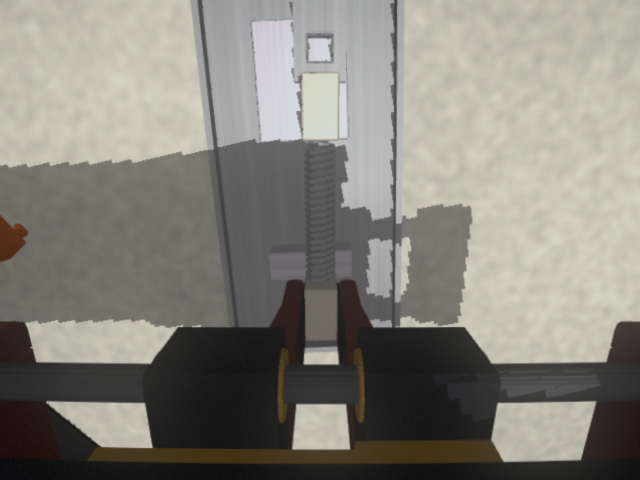

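Run:
```python
from h import *
s=np.load('s3.npy'); st=dict(ee_pos=s[:3],eef_rot=s[3:]); c=cam('wrist',st)
im=cv2.imread('pics/w3.png')
hsv=cv2.cvtColor(im,cv2.COLOR_BGR2HSV)
for n,(x,y,w,h) in dict(eye=(285,60,70,95),hook=(300,270,42,80)).items():
    cv2.imwrite(f'pics/w3{n}.png',cv2.resize(im[y:y+h,x:x+w],None,fx=7,fy=6 if n=='eye' else 7,interpolation=cv2.INTER_NEAREST))
Rm=R.from_rotvec(s[3:]).as_matrix()
for z in (.042,.044,.046):
    P=onz(c,[(320.5,106),(320.5,312)],z); 
    print(z,((P-s[:3])@Rm).round(4), np.linalg.norm(P[0]-P[1]))
```

```text
0.042 [[ 0.0857 -0.0002 -0.0174]
 [ 0.0018 -0.0003 -0.0172]] 0.08389032718520728
0.044 [[ 0.0855 -0.0002 -0.0194]
 [ 0.0028 -0.0003 -0.0192]] 0.08274535427486254
0.046 [[ 0.0854 -0.0002 -0.0214]
 [ 0.0038 -0.0003 -0.0212]] 0.08160038136451786
```

View pics/w3eye.png

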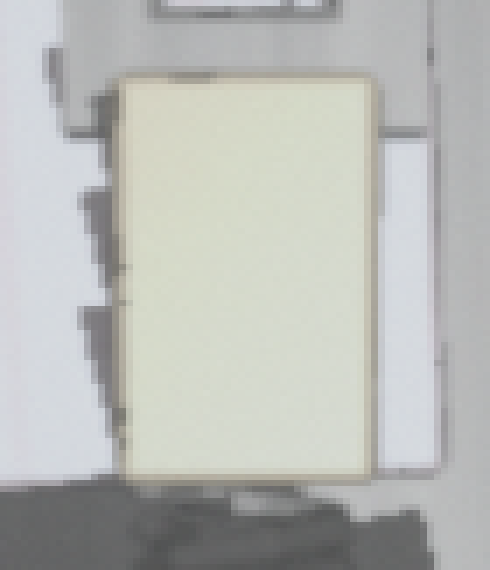

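View pics/w3hook.png

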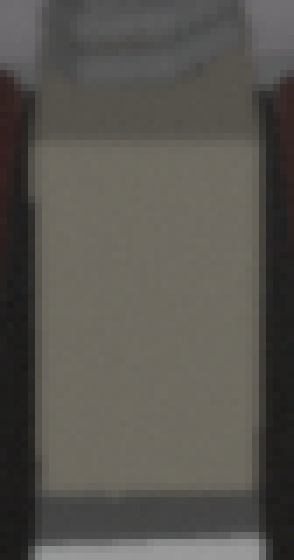

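Run:
```python
from h import *
c=cam('scene'); k=lambda x,y:(x/6.5+315-.4,y/6.5+220-.4)
for n,p,z in [('hole',k(168,158),.024),('pivot',k(246,80),.027),('slotL',k(540,276),.018),('slotR',k(616,293),.018),('barA',k(328,190),.018),('barB',k(306,250),.018),('barC',k(652,272),.018),('barD',k(636,335),.018),('stop',k(272,152),.02)]:
    print(n,np.round(p,1),onz(c,[p],z)[0].round(4))
```

```text
hole [340.4 243.9] [0.5258 0.0179 0.024 ]
pivot [352.4 231.9] [0.4895 0.0497 0.027 ]
slotL [397.7 262.1] [0.5807 0.1576 0.018 ]
slotR [409.4 264.7] [0.5892 0.1856 0.018 ]
barA [365.1 248.8] [0.5379 0.0796 0.018 ]
barB [361.7 258.1] [0.5669 0.0694 0.018 ]
barC [414.9 261.4] [0.5795 0.2003 0.018 ]
barD [412.4 271.1] [0.6089 0.1909 0.018 ]
stop [356.4 243. ] [0.5203 0.0587 0.02  ]
```

Request:
drive_tool(
  deltas=[0,0,0.01,0,0,0,0,0,0,0.04,0,0,0,0,0,0,0.08,0,0,0,0,0.005,0.02,0.11,0,0,-0.05,0,0.013,0.06,0.11,0,0,-0.15,0,0.02,0.1,0.11,0,0,-0.15,0,0.028,0.14,0.11,0,0,-0.15,0,0.036,0.18,0.11,0,0,-0.15,0,0.043,0.214,0.11,0,0,-0.15,0,0.043,0.214,0.11,0,0,-0.15,0,0.043,0.214,0.11,0,0,-0.15,0,0.043,0.214,0.11,0,0,-0.15,0,0.043,0.214,0.11,0,0,-0.15,0],
)

```text
time: 4.05
ee_pos: [0.5582, -0.0496, 0.1347]
eef_rot: [2.585, 1.777, -0.001]
wrist_force: [1.2, 0.3, -1.3]
gripper_width: 0.0138
```

Run:
```python
from h import *
s=readout.read_state(); print(s['ee_pos'],s['wrist_force'],s['gripper_width'],s['eef_rot'],np.abs(s['qd']).max())
cv2.imwrite('pics/w4.png',cams.snapshot('wrist'))
np.save('s4.npy',np.r_[s['ee_pos'],s['eef_rot']])
```

```text
[ 0.55818824 -0.04958218  0.13474801] [ 1.16875887  0.26120682 -1.26155087] 0.01375153736056076 [ 2.58547453e+00  1.77734462e+00 -5.67043270e-04] 0.009051878567807422
```

View pics/w4.png

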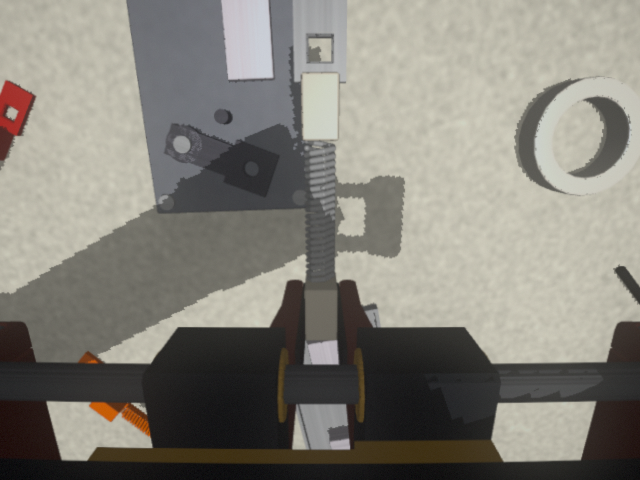

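The spring is held unchanged, with its eye block still at (320,106). The lever hole is at about (252,168), the pivot at (181,144) and the stop pin at (223,117).

Run:
```python
from h import *
im=cv2.imread('pics/w4.png')
cv2.imwrite('pics/w4c.png',cv2.resize(im[105:215,150:310],None,fx=5,fy=5,interpolation=cv2.INTER_NEAREST))
g=cv2.cvtColor(im,cv2.COLOR_BGR2GRAY)
print(g[158:180,240:264])
```

```text
[[47 48 46 49 48 47 46 48 46 47 48 46 48 49 48 49 47 49 48 48 49 48 48 49]
 [46 47 49 50 48 46 46 47 49 46 47 47 47 47 48 45 47 49 47 50 49 50 49 48]
 [47 48 47 48 46 46 47 45 46 45 47 47 46 47 48 47 48 48 49 49 48 48 48 49]
 [48 46 48 47 46 45 44 45 50 54 57 56 53 50 47 46 47 48 47 48 51 48 47 47]
 [46 47 47 45 44 43 44 52 60 64 66 66 65 59 55 51 47 48 47 50 47 47 49 47]
 [48 48 47 45 41 44 51 61 67 67 67 66 65 66 65 61 52 48 47 47 49 48 49 49]
 [47 46 48 44 40 50 61 65 67 66 67 66 67 67 67 66 63 51 46 48 49 49 47 47]
 [49 46 45 42 44 54 65 70 67 65 68 66 67 67 66 66 65 57 49 46 48 49 48 49]
 [49 46 44 41 45 56 66 67 65 68 68 65 66 66 67 66 65 60 53 48 47 48 48 47]
 [46 45 44 41 47 59 66 66 68 67 68 67 68 68 67 66 67 65 57 47 48 47 50 49]
 [47 46 42 41 44 60 65 68 68 66 67 67 67 67 66 67 65 67 57 49 46 49 48 47]
 [47 46 43 40 44 59 65 66 66 67 67 69 66 68 67 67 67 66 57 49 50 49 49 49]
 [47 43 42 44 46 57 67 67 68 66 66 67 66 67 68 67 69 66 57 47 47 49 48 48]
 [48 45 46 42 41 51 64 68 68 68 67 66 66 67 68 70 66 65 55 47 48 46 49 48]
 [47 45 45 45 41 46 56 65 67 68 66 68 67 68 66 67 67 62 51 47 46 48 46 47]
 [46 46 47 47 41 40 48 58 66 66 67 65 66 67 67 67 64 55 46 47 46 47 47 44]
 [46 46 47 46 44 43 43 48 54 61 64 65 67 64 66 64 57 49 47 47 46 45 47 47]
 [45 47 45 47 45 45 43 42 44 50 54 60 62 61 59 56 51 46 46 48 46 48 47 48]
 [46 45 46 48 46 45 42 42 44 42 46 46 50 52 47 48 45 48 48 47 47 46 47 48]
 [44 46 46 47 46 47 46 46 45 44 43 45 46 46 45 46 46 49 46 45 46 47 45 47]
 [47 47 45 46 45 46 46 48 47 46 46 47 48 47 48 46 46 47 47 47 45 46 49 48]
 [48 48 46 48 46 46 46 47 46 46 44 46 48 45 45 46 47 46 47 46 47 46 46 47]]
```

View pics/w4c.png

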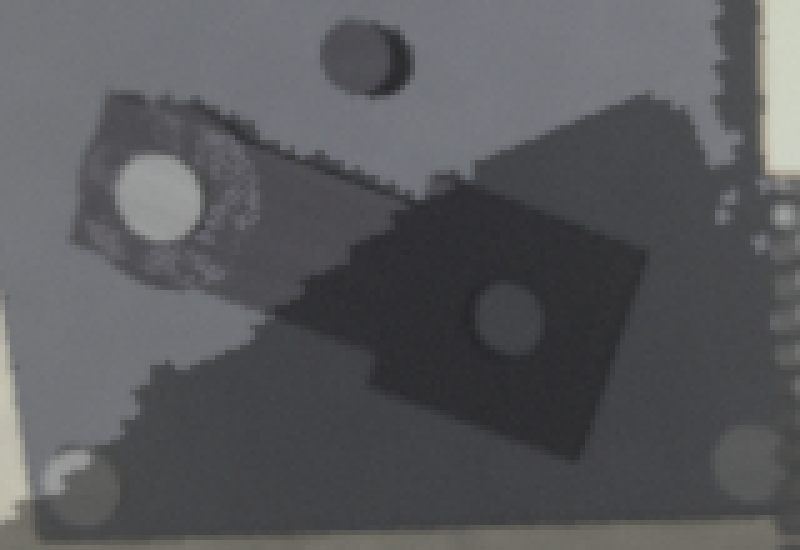

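Run:
```python
from h import *
s=np.load('s4.npy'); st=dict(ee_pos=s[:3],eef_rot=s[3:]); c=cam('wrist',st); Rm=R.from_rotvec(s[3:]).as_matrix()
H=onz(c,[(250.8,168.6)],.024)[0]; print('hole',H)
piv=onz(c,[(181.2,143.6)],.027)[0]; print('pivot',piv,np.linalg.norm((H-piv)[:2]))
# spring in tool, z_top tool -0.0192
for z in (s[2]+.0185,s[2]+.0192,s[2]+.02):
    P=onz(c,[(320.4,314.7),(319.9,105.8)],z); q=(P-s[:3])@Rm; print(q.round(4),np.linalg.norm(P[0]-P[1]))
sp=np.arctan2(*(P[1]-P[0])[[1,0]]); print('spring yaw',sp)
cs=onz(cam('scene'),[(340.4,243.9)],.024)[0]; print(cs)
# plate edges
e=onz(c,[(157.5,212.5),(302,208),(128,0)],.008); print(e)
```

```text
hole [0.52978668 0.0170723  0.024     ]
pivot [0.49149665 0.0509449  0.027     ] 0.05112220582033642
[[ 0.0011 -0.0002 -0.0185]
 [ 0.0856 -0.0003 -0.0187]] 0.08450665376874637
[[ 0.0015 -0.0002 -0.0192]
 [ 0.0856 -0.0003 -0.0194]] 0.08409924943350132
[[ 0.0019 -0.0002 -0.02  ]
 [ 0.0855 -0.0003 -0.0202]] 0.0836336444789356
spring yaw 1.2056574661924269
[0.5257607  0.01774987 0.024     ]
[[ 0.44330292  0.01235447  0.008     ]
 [ 0.55185089 -0.02575391  0.008     ]
 [ 0.49350767  0.15412175  0.008     ]]
```

Request:
drive_tool(
  deltas=[-0.012,0.028,-0.015,0,0,0.006,0,-0.028,0.0666,-0.03,0,0,0.006,0,-0.028,0.0666,-0.05,0,0,0.006,0,-0.028,0.0666,-0.07,0,0,0.006,0,-0.028,0.0666,-0.083,0,0,0.006,0,-0.028,0.0666,-0.083,0,0,0.006,0,-0.028,0.0666,-0.083,0,0,0.006,0,-0.028,0.0666,-0.083,0,0,0.006,0,-0.028,0.0666,-0.083,0,0,0.006,0],
)

```text
time: 4.85
ee_pos: [0.5311, 0.0164, 0.0528]
eef_rot: [2.581, 1.782, 0.002]
wrist_force: [-0.4, -0.3, -0.2]
gripper_width: 0.0137
```

Run:
```python
from h import *
s=readout.read_state(); print(s['ee_pos'],s['wrist_force'],s['gripper_width'],s['eef_rot'],np.abs(s['qd']).max())
cv2.imwrite('pics/w5.png',cams.snapshot('wrist')); cv2.imwrite('pics/a5.png',cams.snapshot('side')); cv2.imwrite('pics/b5.png',cams.snapshot('scene'))
np.save('s5.npy',np.r_[s['ee_pos'],s['eef_rot']])
a=cv2.imread('pics/a5.png')[225:305,270:390]; b=cv2.imread('pics/b5.png')[205:285,310:430]
cv2.imwrite('pics/ab5.png',np.vstack([cv2.resize(i,None,fx=3.75*1.0,fy=3.75,interpolation=cv2.INTER_CUBIC) for i in (a,b)]))
```

```text
[0.53113278 0.01637983 0.05279616] [-0.35937105 -0.27552424 -0.164614  ] 0.013662261599361252 [2.58070903e+00 1.78247504e+00 1.99255461e-03] 0.006151581068374093
```

View pics/w5.png

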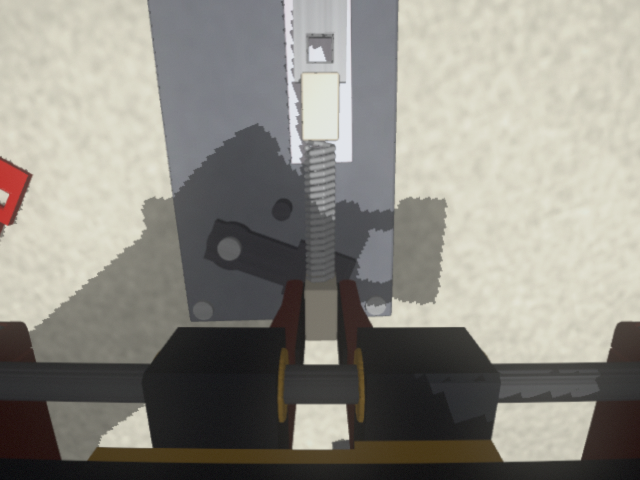

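View pics/ab5.png

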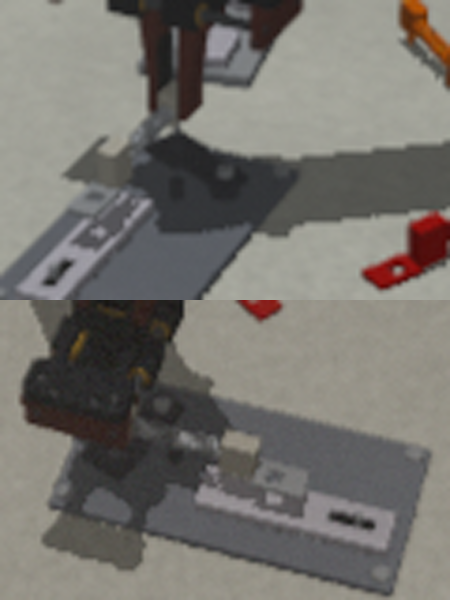

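Run:
```python
from h import *
s=np.load('s5.npy'); st=dict(ee_pos=s[:3],eef_rot=s[3:]); c=cam('wrist',st)
im=cv2.imread('pics/w5.png'); cv2.imwrite('pics/w5c.png',cv2.resize(im[190:300,190:370],None,fx=4.4,fy=4.4,interpolation=cv2.INTER_NEAREST))
for z in (.024,.027,.03): print(onz(c,[(229.3,248.2)],z)[0], onz(cam('wrist',dict(ee_pos=np.load('s4.npy')[:3],eef_rot=np.load('s4.npy')[3:])),[(181.2,143.6)],z)[0])
```

```text
[0.49099434 0.04946792 0.024     ] [0.49046741 0.0512791  0.024     ]
[0.4920211  0.05005036 0.027     ] [0.49149612 0.0509458  0.027     ]
[0.49304786 0.05063281 0.03      ] [0.49252482 0.0506125  0.03      ]
```

View pics/w5c.png

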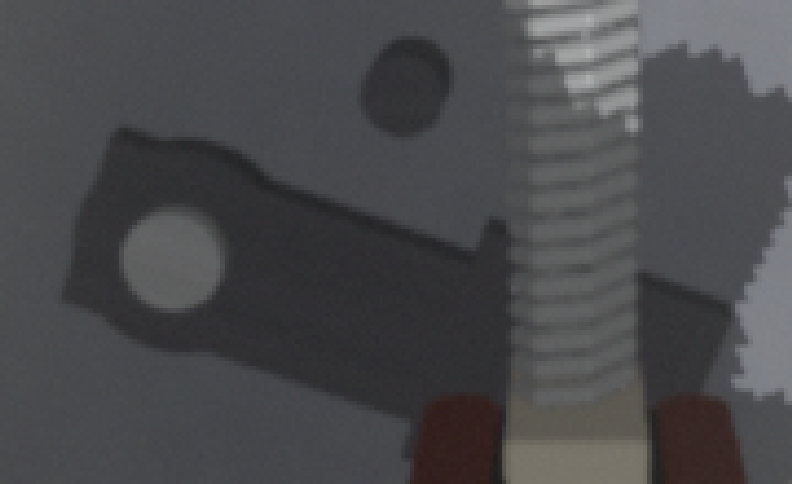

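Run:
```python
from h import *
s=np.load('s5.npy'); c=cam('wrist',dict(ee_pos=s[:3],eef_rot=s[3:]))
# shaded edge faces: top edge of lever is lower edge of dark band
for pts in ([(302.2,241.5),(355.8,262.0)],[(302.3,240.3),(356.8,260.7)]):
    q=onz(c,pts,.024); d=(q[1]-q[0])[:2]; L=np.linalg.norm(d); d/=L; n=np.array([d[1],-d[0]])
    print(q.round(4),L, 'yaw',np.arctan2(d[1],d[0]),'hole',(q[:,:2].mean(0)+.016*n).round(4))
p=np.array([.4928,.0506]);h=np.array([.5298,.0171]);print(np.arctan2(*(h-p)[::-1]))
```

```text
[[0.5291 0.039  0.024 ]
 [0.5521 0.0177 0.024 ]] 0.031306959543723145 yaw -0.7442664434752232 hole [0.5298 0.0166]
[[0.5294 0.0396 0.024 ]
 [0.5529 0.0183 0.024 ]] 0.03170810310755407 yaw -0.7365183636747662 hole [0.5304 0.0171]
-0.735793499531993
```

Request:
drive_tool(
  deltas=[-0.0018,0.001,-0.003,0,0,0,0,-0.0018,0.001,-0.006,0,0,0,0,-0.0018,0.001,-0.009,0,0,0,0,-0.0018,0.001,-0.011,0,0,0,0,-0.0018,0.001,-0.013,0,0,0,0,-0.0018,0.001,-0.013,0,0,0,0],
)

```text
time: 5.5
ee_pos: [0.5287, 0.0177, 0.039]
eef_rot: [2.581, 1.784, 0.0]
wrist_force: [0.0, -0.2, -1.8]
gripper_width: 0.0136
```

Request:
drive_tool(
  deltas=[0.001,-0.0006,0,0,0,0,0,0.001,-0.0006,-0.001,0,0,0,0,0.001,-0.0006,-0.002,0,0,0,0,0.001,-0.0006,-0.003,0,0,0,0],
)

```text
time: 5.83
ee_pos: [0.5298, 0.017, 0.0359]
eef_rot: [2.581, 1.784, 0.001]
wrist_force: [0.2, -0.3, -1.0]
gripper_width: 0.0135
```

Request:
drive_tool(
  deltas=[0,0,-0.0015,0,0,0,0,0,0,-0.003,0,0,0,0,0,0,-0.0045,0,0,0,0,0,0,-0.006,0,0,0,0,0,0,-0.006,0,0,0,0],
)

```text
time: 6.25
ee_pos: [0.5297, 0.0171, 0.0298]
eef_rot: [2.581, 1.784, 0.0]
wrist_force: [0.0, 0.4, 0.2]
gripper_width: 0.0137
```

Run:
```python
from h import *
s=readout.read_state(); print(s['ee_pos'],s['wrist_force'],s['torque'],s['gripper_width'])
cv2.imwrite('pics/w6.png',cams.snapshot('wrist')); cv2.imwrite('pics/a6.png',cams.snapshot('side')); cv2.imwrite('pics/b6.png',cams.snapshot('scene'))
np.save('s6.npy',np.r_[s['ee_pos'],s['eef_rot']])
a=cv2.imread('pics/a6.png')[225:305,270:390]; b=cv2.imread('pics/b6.png')[205:285,310:430]
cv2.imwrite('pics/ab6.png',np.vstack([cv2.resize(i,None,fx=3.75*1.0,fy=3.75,interpolation=cv2.INTER_CUBIC) for i in (a,b)]))
```

```text
[0.52971719 0.01706375 0.0298052 ] [0.00344084 0.4197924  0.22108773] [-0.07119455 -0.0649969   0.04166762] 0.013701812946625905
```

View pics/w6.png

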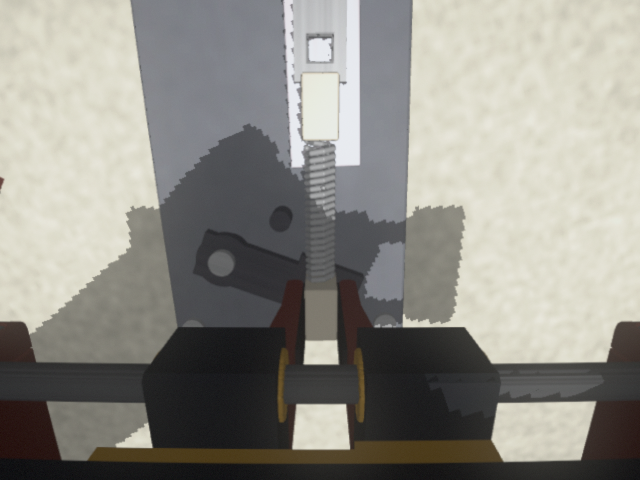

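View pics/ab6.png

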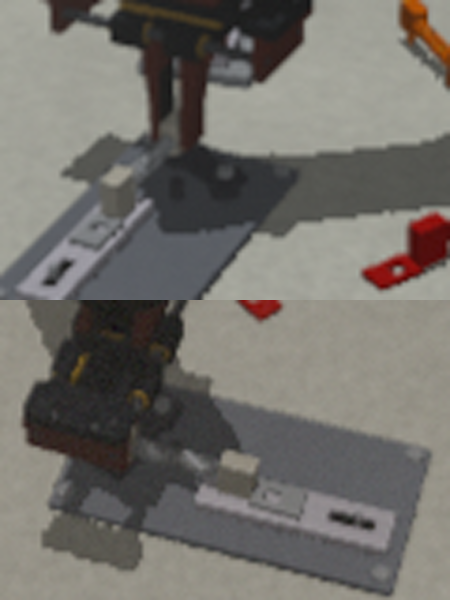

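The hook entered the hole without resistance, the spring hasn't slipped in the grip, and the lever hasn't moved. I'm seating it the last millimetre.

Request:
drive_tool(
  deltas=[0,0,-0.0005,0,0,0,0,0,0,-0.001,0,0,0,0,0,0,-0.0015,0,0,0,0,0,0,-0.0015,0,0,0,0,0,0,-0.0015,0,0,0,0],
)

```text
time: 6.82
ee_pos: [0.5301, 0.0172, 0.0295]
eef_rot: [2.58, 1.784, 0.001]
wrist_force: [-4.4, 0.1, 11.6]
gripper_width: 0.0139
```

Request:
drive_tool(
  deltas=[0,0,0.0005,0,0,0,0,0,0,0.0005,0,0,0,0.45,0,0,0.0005,0,0,0,0.45,0,0,0.0005,0,0,0,0.45,0,0,0.0005,0,0,0,0.45,0,0,0.0005,0,0,0,0.45],
)

```text
time: 7.32
ee_pos: [0.53, 0.0172, 0.0299]
eef_rot: [2.58, 1.784, 0.001]
wrist_force: [0.2, 0.0, -0.4]
gripper_width: 0.039
```

Run:
```python
from h import *
s=readout.read_state(); print(s['ee_pos'],s['wrist_force'],s['torque'],s['gripper_width'])
cv2.imwrite('pics/w7.png',cams.snapshot('wrist'))
np.save('s7.npy',np.r_[s['ee_pos'],s['eef_rot']])
```

```text
[0.53003396 0.01722164 0.02986691] [ 0.23513198  0.02940526 -0.42366174] [-0.07870462 -0.04792063  0.01562485] 0.038950201925308736
```

View pics/w7.png

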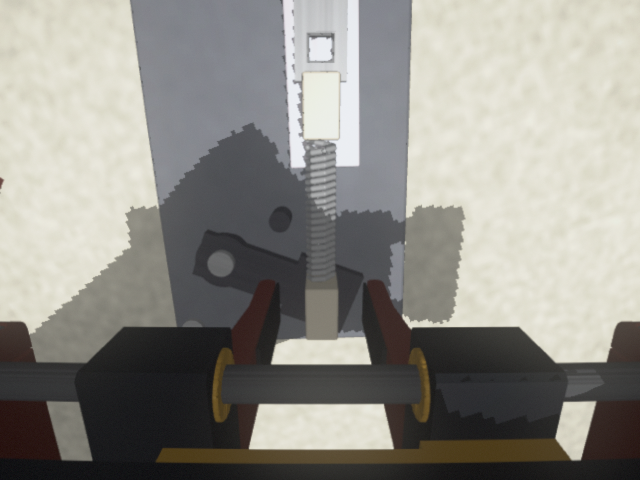

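Request:
drive_tool(
  deltas=[0,0,0.02,0,0,0,0.45,0,0,0.05,0,0,0,0.45,0.01,0.02,0.085,0,0,0,0.45,0.02,0.05,0.09,0,0,0.02,0.45,0.03,0.08,0.09,0,0,0.02,0.45,0.03,0.08,0.09,0,0,0.02,0.45,0.03,0.08,0.09,0,0,0.02,0.45,0.03,0.08,0.09,0,0,0.02,0.45],
)

```text
time: 8.03
ee_pos: [0.5595, 0.0966, 0.1194]
eef_rot: [2.562, 1.809, -0.001]
wrist_force: [-0.6, -0.4, -0.4]
gripper_width: 0.0396
```

Run:
```python
from h import *
s=readout.read_state(); print(s['ee_pos'],s['eef_rot'],s['wrist_force'],np.abs(s['qd']).max())
im=cams.snapshot('wrist'); cv2.imwrite('pics/w8.png',im)
np.save('s8.npy',np.r_[s['ee_pos'],s['eef_rot']])
```

```text
[0.55953274 0.09661006 0.11936308] [ 2.56190695e+00  1.80948864e+00 -1.04625684e-03] [-0.63079837 -0.37424299 -0.43483249] 0.0185655062164024
```

View pics/w8.png

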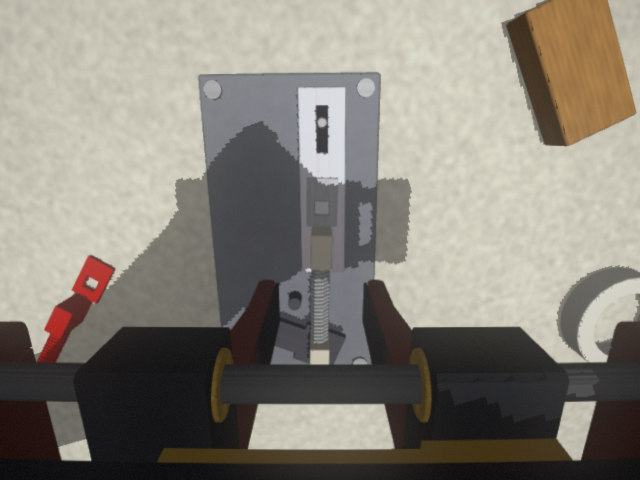

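The post shows as a bright dot at (322,123) in the dark slot (rows 104–153). The eye is at (321,208), and the eye block top spans rows 229–270 around column 321.

Run:
```python
from h import *
im=cv2.imread('pics/w8.png')
a=cv2.resize(im[85:165,285:360],None,fx=7,fy=7,interpolation=cv2.INTER_NEAREST)
b=cv2.resize(im[190:280,285:360],None,fx=6,fy=6,interpolation=cv2.INTER_NEAREST)
cv2.imwrite('pics/w8a.png',a);cv2.imwrite('pics/w8b.png',b)
```

```text
(no output)
```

View pics/w8a.png

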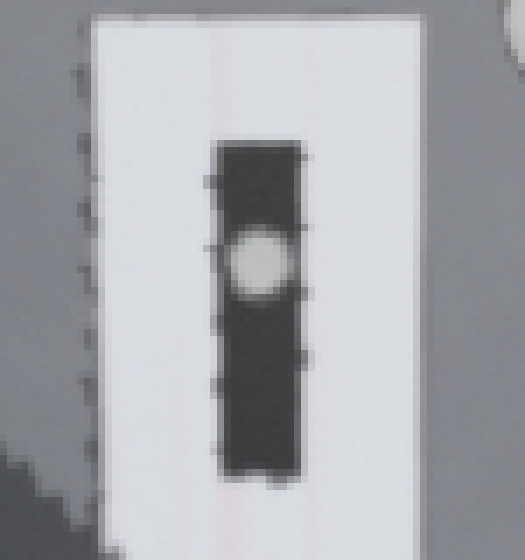

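View pics/w8b.png

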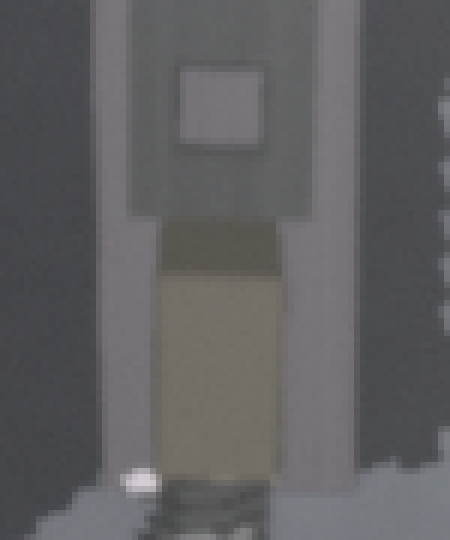

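Run:
```python
from h import *
s=np.load('s8.npy'); c=cam('wrist',dict(ee_pos=s[:3],eef_rot=s[3:])); Rm=R.from_rotvec(s[3:]).as_matrix()
y=Rm[:,0]; print('tool yaw',np.arctan2(y[1],y[0]))
pt=onz(c,[(321.8,122.2)],.027)[0]; sl=onz(c,[(321.8,128.8)],.018)[0]
s1,s2=onz(c,[(321.8,105.2),(321.8,152.4)],.018)
ey=onz(c,[(321.7,207.4)],.022)[0]; eb=onz(c,[(321.4,252.7)],.048)[0]
bar=onz(c,[(299,87),(345,87),(301.5,190),(344,190)],.018)
print('post',pt,'slotmid',sl,'slotlen',np.linalg.norm(s1-s2)); print('eye',ey,'eb',eb, np.linalg.norm((ey-eb)[:2]))
print('bar',bar, 'w',np.linalg.norm(bar[0]-bar[1]),np.linalg.norm(bar[2]-bar[3]))
m=(bar[0]+bar[1])/2-(bar[2]+bar[3])/2; print('bar yaw',np.arctan2(m[1],m[0]))
for n,p in dict(post=pt,slot=sl,eye=ey,eb=eb).items(): print(n,((p-s[:3])@Rm).round(4))
print('post-eye',np.linalg.norm((pt-ey)[:2]),'slot-post',np.linalg.norm((pt-sl)[:2]))
```

```text
tool yaw 1.2298838844074713
post [0.58836682 0.17490548 0.027     ] slotmid [0.58707871 0.17109928 0.018     ] slotlen 0.030921302096569216
eye [0.56909274 0.12068908 0.022     ] eb [0.56026126 0.0968768  0.048     ] 0.025397239046265084
bar [[0.58176617 0.20130087 0.018     ]
 [0.61049285 0.19110408 0.018     ]
 [0.55953968 0.13659387 0.018     ]
 [0.58798227 0.12646448 0.018     ]] w 0.03048273087479566 0.030192474081190915
bar yaw 1.237805829822404
post [0.0838 0.0006 0.0921]
slot [0.0798 0.0007 0.1011]
eye [0.0262 0.0006 0.0973]
eb [0.0007 0.0003 0.0714]
post-eye 0.05754048786511249 slot-post 0.004018255698537198
```

Request:
drive_tool(
  deltas=[0.001,0,-0.03,0,0,-0.005,0.45,0.001,0,-0.06,0,0,-0.005,0.45,0.001,0,-0.08,0,0,-0.005,0.45,0.001,0,-0.09,0,0,-0.005,0.45,0.001,0,-0.0935,0,0,-0.005,0.45,0.001,0,-0.0935,0,0,-0.005,0.45,0.001,0,-0.0935,0,0,-0.005,0.45],
  newtons=45,
)

```text
time: 8.67
ee_pos: [0.5611, 0.0957, 0.0267]
eef_rot: [2.568, 1.8, 0.0]
wrist_force: [0.3, -0.4, 0.4]
gripper_width: 0.0395
```

Run:
```python
from h import *
s=readout.read_state(); print(s['ee_pos'],s['eef_rot'],s['wrist_force'])
im=cams.snapshot('wrist'); cv2.imwrite('pics/w9.png',im)
np.save('s9.npy',np.r_[s['ee_pos'],s['eef_rot']])
```

```text
[0.56113766 0.09571693 0.02665393] [2.56752103e+00 1.80039119e+00 9.72591324e-05] [ 0.3075165  -0.44402028  0.41344307]
```

View pics/w9.png

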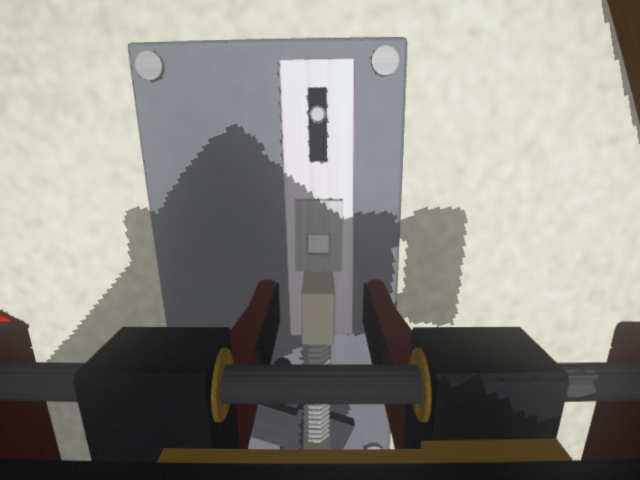

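Request:
drive_tool(
  deltas=[-0.0005,0.001,-0.001,0,0,0,0.45,-0.0005,0.001,-0.001,0,0,0,0,-0.0005,0.001,-0.001,0,0,0,0,-0.0005,0.001,-0.001,0,0,0,0,-0.0005,0.001,-0.001,0,0,0,0,-0.0005,0.001,-0.001,0,0,0,0,-0.0005,0.001,-0.001,0,0,0,0],
)

```text
time: 9.3
ee_pos: [0.5611, 0.0969, 0.0262]
eef_rot: [2.567, 1.8, 0.002]
wrist_force: [-0.7, 0.9, 3.1]
gripper_width: 0.0135
```

Run:
```python
from h import *
s=readout.read_state(); print(s['ee_pos'],s['eef_rot'],s['wrist_force'],s['torque'],s['gripper_width'])
im=cams.snapshot('wrist'); cv2.imwrite('pics/w10.png',im)
np.save('s10.npy',np.r_[s['ee_pos'],s['eef_rot']])
a=cv2.resize(im[80:175,280:360],None,fx=6,fy=6,interpolation=cv2.INTER_NEAREST)
b=cv2.resize(im[190:285,280:360],None,fx=6,fy=6,interpolation=cv2.INTER_NEAREST)
cv2.imwrite('pics/w10c.png',np.hstack([a,b])[:, :800*2][:600])
```

```text
[0.56106298 0.09691764 0.02623139] [2.56695389e+00 1.80034765e+00 1.61468896e-03] [-0.71425375  0.92480459  3.11123963] [-0.0371852   0.09463446  0.01492737] 0.013517751357001204
```

View pics/w10c.png

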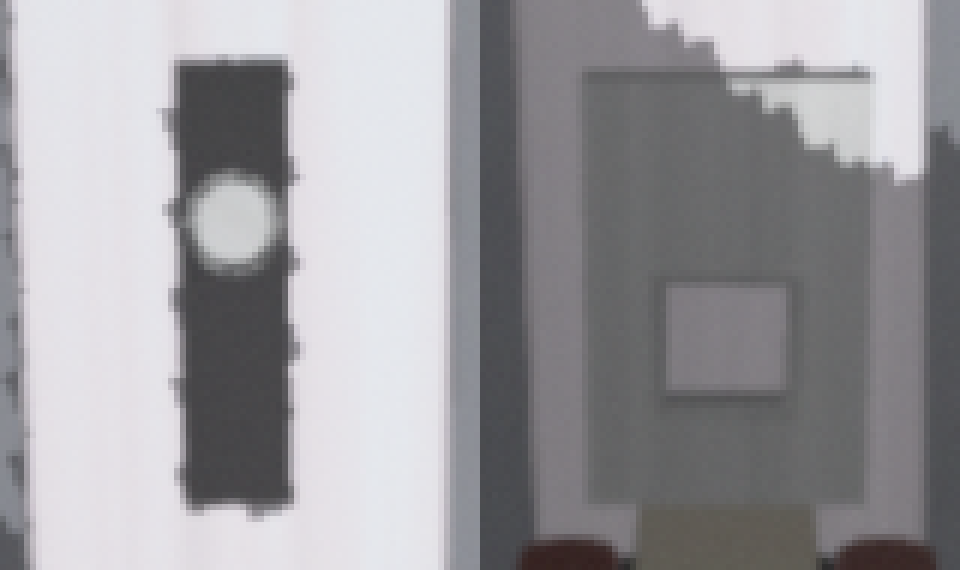

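Run:
```python
from h import *
s=np.load('s10.npy'); c=cam('wrist',dict(ee_pos=s[:3],eef_rot=s[3:])); Rm=R.from_rotvec(s[3:]).as_matrix()
print(np.arctan2(Rm[1,0],Rm[0,0]))
pt=onz(c,[(318.3,116.4)],.027)[0]; ey=onz(c,[(320.7,246.3)],.022)[0]
print(pt,ey,pt-ey,np.linalg.norm(pt-ey),np.arctan2(*(pt-ey)[[1,0]]),((ey-s[:3])@Rm),((pt-s[:3])@Rm))
d=(pt-ey)[:2]/np.linalg.norm((pt-ey)[:2]); print(d)
```

```text
1.2232626754702247
[0.58826094 0.17510834 0.027     ] [0.56950798 0.12046125 0.022     ] [0.01875295 0.05464709 0.005     ] 0.05799118642712976 1.2402237900043498 [ 0.02502374 -0.00010205  0.0041625 ] [ 0.08277678 -0.00105256 -0.00100087]
[0.32458462 0.94585666]
```

Request:
drive_tool(
  deltas=[0,0,0.002,0.0206,-0.0073,0,0,0,0,0.0042,0.0412,-0.0146,0,0,0,0,0.0063,0.0618,-0.0219,0,0,0,0,0.0084,0.0823,-0.0291,0,0,0.001,0.003,0.0084,0.0823,-0.0291,0.002,0,0.002,0.006,0.0084,0.0823,-0.0291,0.002,0,0.003,0.009,0.0084,0.0823,-0.0291,0.003,0,0.004,0.012,0.0084,0.0823,-0.0291,0.004,0,0.005,0.015,0.0084,0.0823,-0.0291,0.005,0,0.006,0.018,0.0084,0.0823,-0.0291,0.006,0,0.006,0.018,0.0084,0.0823,-0.0291,0.006,0],
)

```text
time: 10.27
ee_pos: [0.5674, 0.1163, 0.0347]
eef_rot: [-2.527, -1.786, -0.113]
wrist_force: [0.6, 1.0, -1.5]
gripper_width: 0.0134
```

Run:
```python
from h import *
s=readout.read_state(); print(s['ee_pos'],s['eef_rot'],s['wrist_force'],s['torque'],s['gripper_width'])
im=cams.snapshot('wrist'); cv2.imwrite('pics/w11.png',im)
np.save('s11.npy',np.r_[s['ee_pos'],s['eef_rot']])
a=cams.snapshot('side'); b=cams.snapshot('scene')
cv2.imwrite('pics/ab11.png',np.vstack([cv2.resize(i,None,fx=3.75,fy=3.75,interpolation=cv2.INTER_CUBIC) for i in (a[225:305,260:380],b[205:285,310:430])]))
```

```text
[0.56737936 0.11630785 0.03470214] [-2.52728225 -1.78617623 -0.11281704] [ 0.61852817  0.96715577 -1.54125007] [-0.15500547 -0.15195943  0.07089467] 0.013400482914301945
```

View pics/w11.png

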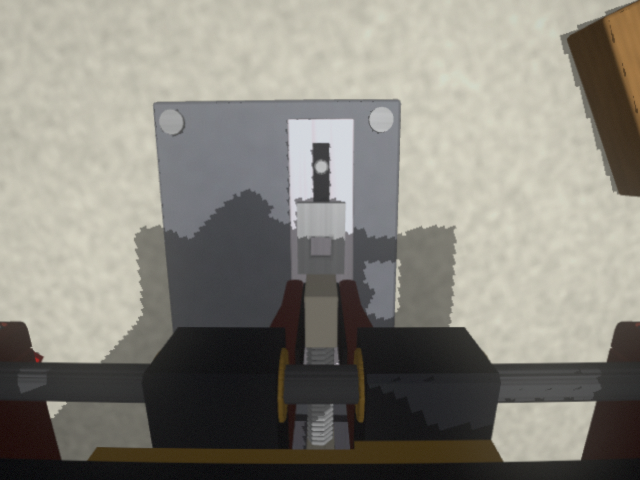

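View pics/ab11.png

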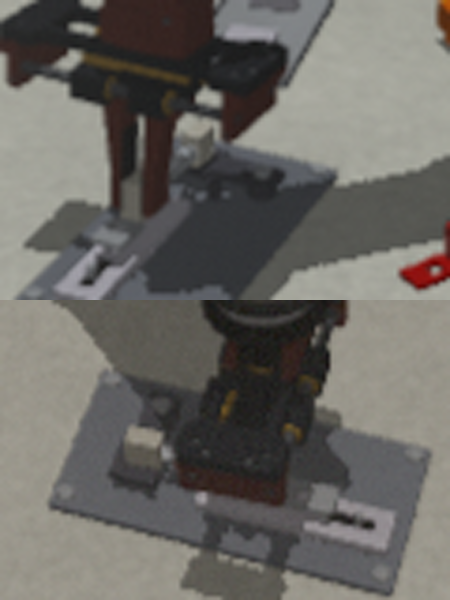

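Request:
drive_tool(
  deltas=[0.001,0.003,0.0003,0,0,0,0,0.002,0.006,0.0006,0,0,0,0,0.003,0.009,0.0009,0,0,0,0,0.004,0.012,0.0012,0,0,0.001,0,0.005,0.015,0.0016,0,0,0.001,0,0.006,0.018,0.002,0,0,0.001,0,0.006,0.018,0.002,0,0,0.001,0],
)

```text
time: 11.0
ee_pos: [0.5727, 0.1335, 0.0364]
eef_rot: [-2.527, -1.787, -0.11]
wrist_force: [-0.7, -4.7, -3.3]
gripper_width: 0.0136
```

Run:
```python
from h import *
s=readout.read_state(); print(s['ee_pos'],s['eef_rot'],s['wrist_force'],s['torque'],s['gripper_width'])
im=cams.snapshot('wrist'); cv2.imwrite('pics/w12.png',im)
np.save('s12.npy',np.r_[s['ee_pos'],s['eef_rot']])
a=cams.snapshot('side'); b=cams.snapshot('scene')
cv2.imwrite('pics/ab12.png',np.vstack([cv2.resize(i,None,fx=3.75,fy=3.75,interpolation=cv2.INTER_CUBIC) for i in (a[225:305,260:380],b[205:285,310:430])]))
```

```text
[0.57274408 0.13353245 0.03637555] [-2.52701385 -1.78659668 -0.11031583] [-0.69494336 -4.74025795 -3.27683085] [-1.1667897  -0.0432262   0.17898717] 0.01361776168629554
```

View pics/w12.png

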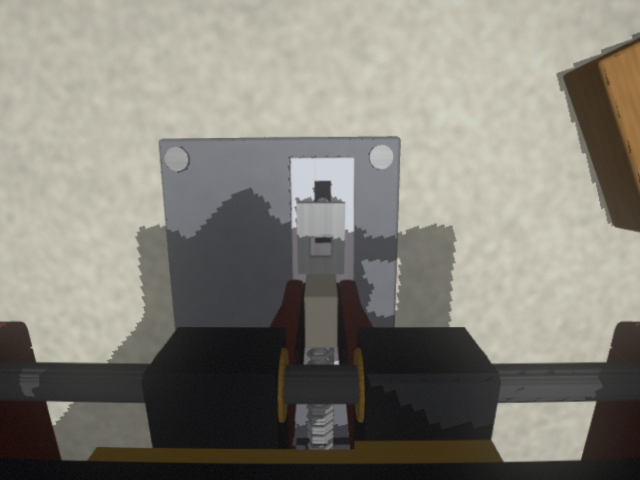

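View pics/ab12.png

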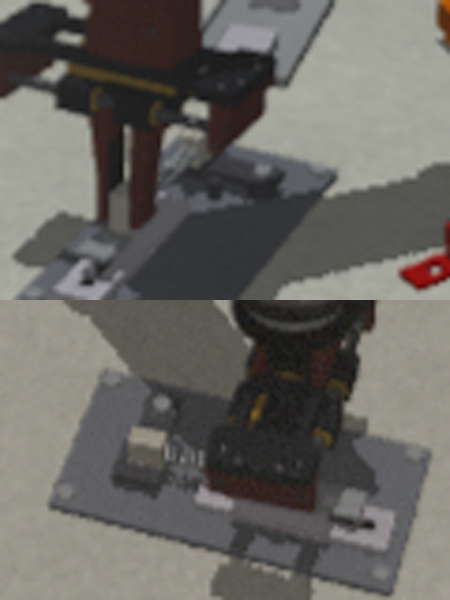

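Request:
drive_tool(
  deltas=[0.0012,0.003,0.0003,0,0,0,0,0.0024,0.006,0.0006,0,0,0,0,0.0036,0.009,0.0009,0,0,0,0,0.0048,0.012,0.0012,0,0,0.001,0,0.006,0.015,0.0014,0,0,0.001,0,0.0071,0.0174,0.0016,0,0,0.001,0,0.0071,0.0174,0.0016,0,0,0.001,0,0.0071,0.0174,0.0016,0,0,0.001,0],
)

```text
time: 11.82
ee_pos: [0.5784, 0.1481, 0.037]
eef_rot: [-2.528, -1.786, -0.103]
wrist_force: [-2.4, -7.8, -2.4]
gripper_width: 0.0136
```

Run:
```python
from h import *
s=readout.read_state(); print(s['ee_pos'],s['eef_rot'],s['wrist_force'],s['torque'],s['gripper_width'])
im=cams.snapshot('wrist'); cv2.imwrite('pics/w13.png',im)
np.save('s13.npy',np.r_[s['ee_pos'],s['eef_rot']])
cv2.imwrite('pics/w13c.png',cv2.resize(im[170:350,260:380],None,fx=3.3*1,fy=3.3,interpolation=cv2.INTER_NEAREST))
Rm=R.from_rotvec(s['eef_rot']).as_matrix(); x=Rm[:,0]; print('tilt',np.arcsin(x[2]),'yaw',np.arctan2(x[1],x[0]))
eye=s['ee_pos']+Rm@np.array([.025,0,.0082]); print('eye under',eye)
```

```text
[0.57836299 0.14805948 0.03699514] [-2.52849107 -1.78641054 -0.10296874] [-2.43491334 -7.77635815 -2.37206078] [-1.9356017   0.40228603  0.03669939] 0.013562031572812031
tilt 0.07968843480160467 yaw 1.2302638002384885
eye under [0.58692303 0.17215773 0.03081129]
```

View pics/w13c.png

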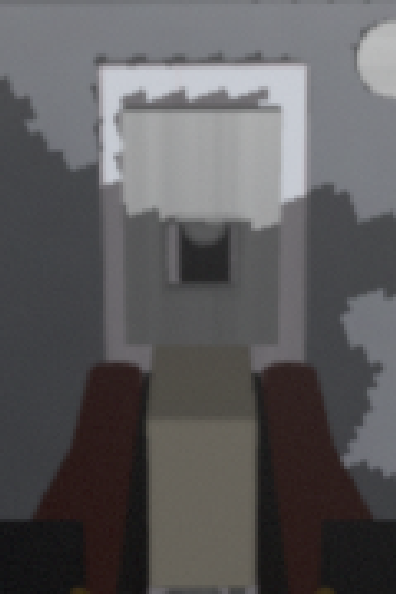

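Request:
drive_tool(
  deltas=[0.0008,0.002,0.0004,0.003,-0.001,0,0,0.0015,0.0035,0.0008,0.0066,-0.0023,0,0,0.002,0.0045,0.0008,0.0066,-0.0023,0,0,0.002,0.0045,0.0008,0.0066,-0.0023,0,0,0.002,0.0045,0.0008,0.0066,-0.0023,0,0],
)

```text
time: 12.28
ee_pos: [0.5792, 0.1498, 0.0371]
eef_rot: [-2.527, -1.783, -0.105]
wrist_force: [-1.8, -8.3, -0.8]
gripper_width: 0.0133
```

```bash
cat > look.py <<'E'
import sys
from h import *
n=sys.argv[1]
s=readout.read_state(); print(s['time'],s['ee_pos'],s['wrist_force'],s['torque'],s['gripper_width'])
im=cams.snapshot('wrist'); cv2.imwrite(f'pics/w{n}.png',im)
np.save(f's{n}.npy',np.r_[s['ee_pos'],s['eef_rot']])
cv2.imwrite(f'pics/w{n}c.png',cv2.resize(im[170:350,260:380],None,fx=3.3,fy=3.3,interpolation=cv2.INTER_NEAREST))
Rm=R.from_rotvec(s['eef_rot']).as_matrix(); x=Rm[:,0]; print('tilt',np.arcsin(x[2]),'yaw',np.arctan2(x[1],x[0]))
eye=s['ee_pos']+Rm@np.array([.025,0,.0082]); print('eye under',eye)
y=np.array([np.cos(1.231),np.sin(1.231)]); d=np.array([.5883,.1750])-eye[:2]
print('post ahead',d@y,'right',d@np.array([y[1],-y[0]]))
E
python3 look.py 14
```

```text
12.2833 [0.57921027 0.14978186 0.03705238] [-1.75779625 -8.25860169 -0.78751853] [-2.19128036  0.44691401  0.08714115] 0.013274519243238898
tilt 0.08226805396558239 yaw 1.2287179108588324
eye under [0.58780019 0.17388631 0.0309345 ]
post ahead 0.001216593078916671 right 0.0001000428442572485
```

View pics/w14c.png

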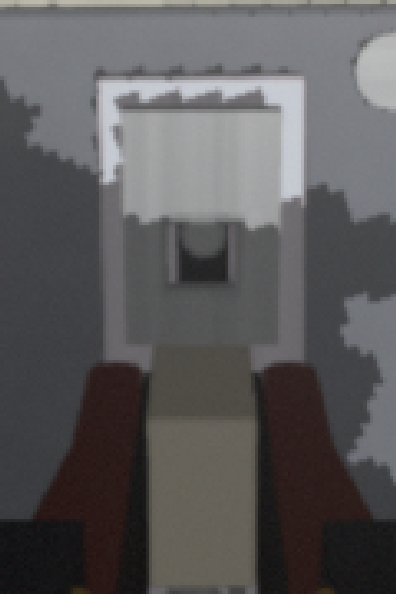

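Request:
drive_tool(
  deltas=[0.0014,0.0036,-0.0005,-0.006,0.002,0,0,0.0015,0.0038,-0.001,-0.012,0.004,0,0,0.0015,0.0038,-0.0016,-0.018,0.006,0,0,0.0015,0.0038,-0.0024,-0.0245,0.0085,0,0,0.0015,0.0038,-0.0024,-0.0245,0.0085,0,0,0.0015,0.0038,-0.0024,-0.0245,0.0085,0,0],
)

```text
time: 12.83
ee_pos: [0.5795, 0.1509, 0.0338]
eef_rot: [-2.543, -1.792, -0.065]
wrist_force: [-1.3, -9.3, -1.9]
gripper_width: 0.0141
```

```bash
python3 look.py 15
```

```text
12.8333 [0.57953457 0.15086437 0.03380136] [-1.33369117 -9.33853348 -1.87179191] [-2.08351998  0.35043684  0.16867946] 0.014101276836318491
tilt 0.051676982967005354 yaw 1.2275709410199351
eye under [0.58807454 0.17477526 0.02690366]
post ahead 0.0002870371935564273 right 0.0001376672725294392
```

View pics/w15c.png

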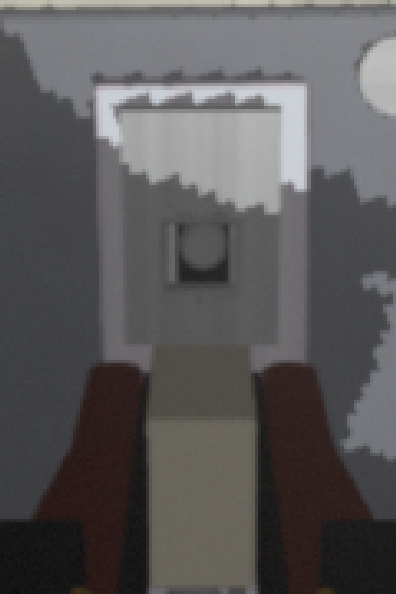

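Request:
drive_tool(
  deltas=[0.0016,0.0027,-0.0003,-0.006,0.002,0,0,0.0017,0.0028,-0.0012,-0.012,0.004,0,0,0.0017,0.0028,-0.0022,-0.018,0.006,0,0,0.0017,0.0028,-0.0032,-0.0245,0.0085,0,0,0.0017,0.0028,-0.0032,-0.0245,0.0085,0,0],
)

```text
time: 13.3
ee_pos: [0.5802, 0.1511, 0.0299]
eef_rot: [-2.558, -1.8, -0.025]
wrist_force: [-1.4, -9.6, -0.2]
gripper_width: 0.0138
```

```bash
python3 look.py 16
```

```text
13.3 [0.5801799  0.15112469 0.02992634] [-1.40077193 -9.59252346 -0.18018288] [-2.13067512  0.39603948  0.14956789] 0.013780574318501998
tilt 0.021012412048446137 yaw 1.2266279542591887
eye under [0.58865836 0.1748203  0.02225344]
post ahead 4.99829708548064e-05 right -0.00039776166939691166
```

View pics/w16c.png

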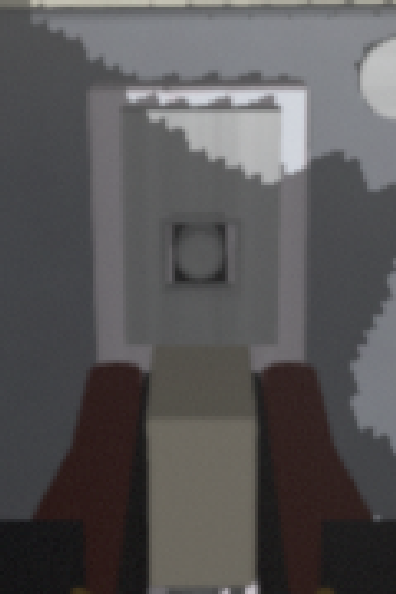

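The post is now centred in the eye at (200,252) of the crop, and the strap underside (0.0223) is already below the post top. I'm continuing down to level.

Request:
drive_tool(
  deltas=[0.001,0.0026,-0.0005,-0.005,0.0018,0,0,0.001,0.0026,-0.0015,-0.01,0.0035,0,0,0.001,0.0026,-0.0025,-0.015,0.0053,0,0,0.001,0.0026,-0.0036,-0.0198,0.007,0,0,0.001,0.0026,-0.0036,-0.0198,0.007,0,0],
)

```text
time: 13.77
ee_pos: [0.5806, 0.1508, 0.0264]
eef_rot: [2.569, 1.806, -0.008]
wrist_force: [-2.5, -9.4, 4.7]
gripper_width: 0.0139
```

```bash
python3 look.py 17
```

```text
13.7667 [0.58057068 0.15084671 0.02638847] [-2.52632566 -9.42005901  4.69404091] [-2.21409921  0.59820569  0.22395808] 0.013906996860236378
tilt -0.004722214548384384 yaw 1.2254428297926343
eye under [0.58900473 0.17433966 0.01807052]
post ahead 0.00038769978134997585 right -0.0008845275970976123
```

View pics/w17c.png

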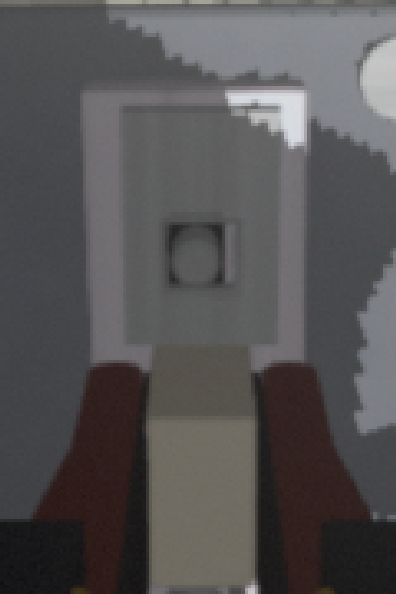

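Request:
drive_tool(
  deltas=[0.0003,0.001,0,0.003,-0.001,0,0,-0.0004,0,0,0.004,-0.0015,0,0,-0.0006,-0.0005,0,0.004,-0.0015,0,0,-0.0006,-0.0005,0,0.004,-0.0015,0,0],
)

```text
time: 14.15
ee_pos: [0.5802, 0.1495, 0.0265]
eef_rot: [-2.57, -1.806, 0.003]
wrist_force: [-0.0, -5.7, -0.4]
gripper_width: 0.014
```

```bash
python3 look.py 18
```

```text
14.15 [0.58024701 0.14946624 0.02654296] [-0.03255418 -5.67914666 -0.35726953] [-1.60198266 -0.10103185  0.18929984] 0.014048936808509497
tilt -0.0010276276986658146 yaw 1.2249056075003826
eye under [0.58870925 0.17298153 0.01831728]
post ahead 0.0017666598007283572 right -0.0010585981362470614
```

View pics/w18c.png

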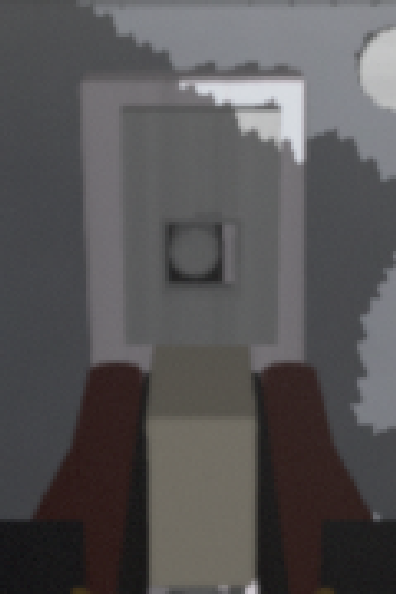

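The strap is level on the bar with the eye around the post, and the post is taking load. I'm releasing.

Request:
drive_tool(
  deltas=[0,0,0,0,0,0,0,-0.0001,-0.0003,0,0,0,0,0.4,-0.0001,-0.0003,0,0,0,0,0.4,-0.0001,-0.0003,0,0,0,0,0.4,-0.0001,-0.0003,0,0,0,0,0.4,-0.0001,-0.0003,0,0,0,0,0.4],
)

```text
time: 14.7
ee_pos: [0.5803, 0.15, 0.0268]
eef_rot: [-2.569, -1.806, 0.001]
wrist_force: [1.1, 1.0, -0.2]
gripper_width: 0.035
```

```bash
python3 look.py 19
```

```text
14.7 [0.58027416 0.14999189 0.02677582] [ 1.089046    0.95338736 -0.23544091] [-0.05787221 -0.04342271 -0.00889302] 0.03500577277985592
tilt -0.00010607008115127414 yaw 1.225514927955762
eye under [0.58872578 0.17351904 0.01857318]
post ahead 0.0012543733643431002 right -0.0008950275809265416
```

View pics/w19.png

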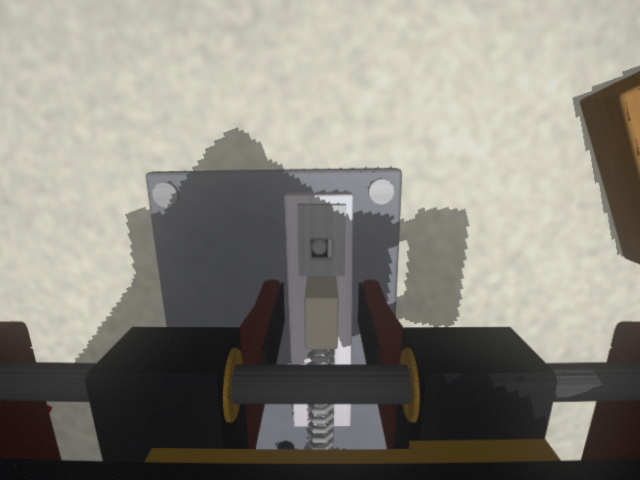

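The jaws are open at 35 mm and clear of the block, and the spring is holding on the post by itself. I'm lifting clear and backing off to look at the whole.

Request:
drive_tool(
  deltas=[0,0,0.015,0,0,0,0.4,0,0,0.04,0,0,0,0.4,0,0,0.08,0,0,0,0.4,-0.005,-0.03,0.12,0,0,0,0.4,-0.015,-0.07,0.15,0,0,0,0.4,-0.025,-0.11,0.17,0,0,0,0.4,-0.025,-0.11,0.17,0,0,0,0.4,-0.025,-0.11,0.17,0,0,0,0.4,-0.025,-0.11,0.17,0,0,0,0.4,-0.025,-0.11,0.17,0,0,0,0.4],
)

```text
time: 15.58
ee_pos: [0.555, 0.0411, 0.1963]
eef_rot: [-2.568, -1.807, 0.001]
wrist_force: [-0.4, 0.7, -0.3]
gripper_width: 0.0351
```

```bash
python3 look.py 20
python3 - <<'E'
from h import *
im=cv2.imread('pics/w20.png'); cv2.imwrite('pics/w20c.png',cv2.resize(im[40:290,240:400],None,fx=2.4,fy=2.4,interpolation=cv2.INTER_CUBIC))
a=cams.snapshot('side'); b=cams.snapshot('scene'); cv2.imwrite('pics/b20.png',b); cv2.imwrite('pics/a20.png',a)
cv2.imwrite('pics/ab20.png',np.vstack([cv2.resize(i,None,fx=3.75,fy=3.75,interpolation=cv2.INTER_CUBIC) for i in (a[245:325,250:370],b[215:295,315:435])]))
E
```

```text
15.5833 [0.55500153 0.04105787 0.19630141] [-0.40885512  0.7437677  -0.33447629] [-0.00188009 -0.05783804 -0.01890725] 0.03508384846639064
tilt 0.00029474425761429155 yaw 1.226474924690953
eye under [0.56342624 0.06459816 0.1881088 ]
post ahead 0.11237964473430509 right -0.013344846182391698
```

View pics/w20c.png

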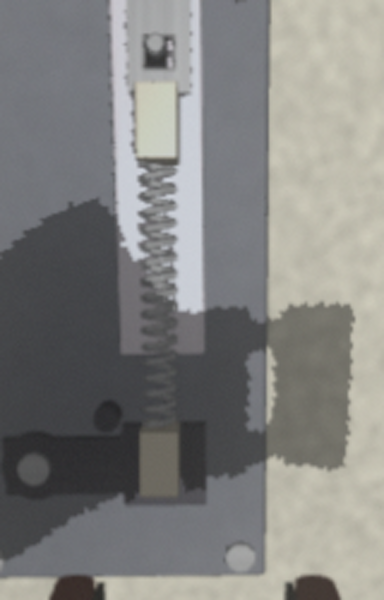

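View pics/ab20.png

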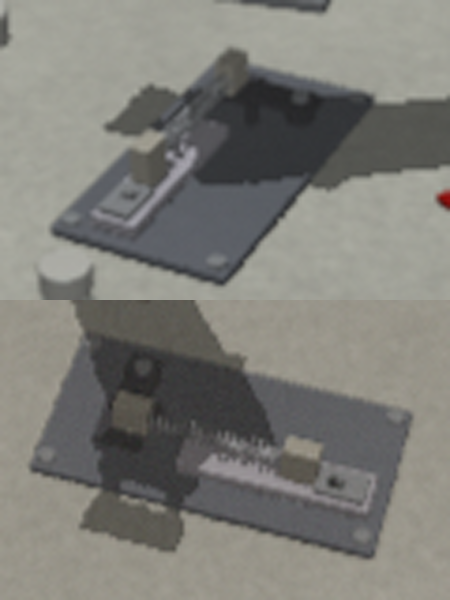

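View pics/b20.png

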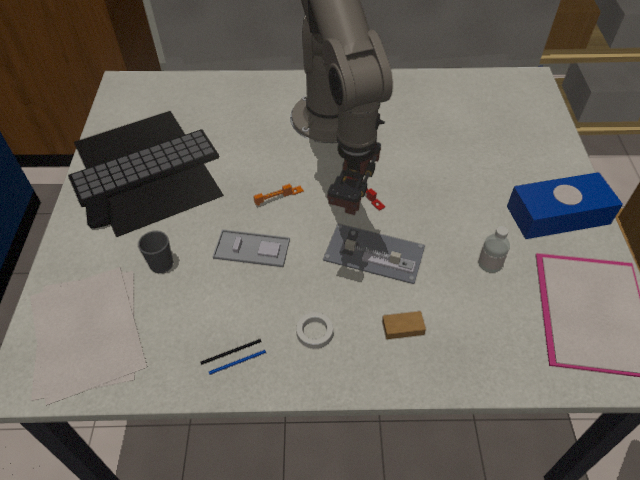

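Run:
```python
from h import *
s=np.load('s20.npy'); c=cam('wrist',dict(ee_pos=s[:3],eef_rot=s[3:]))
im=cv2.imread('pics/w20.png')
cv2.imwrite('pics/w20h.png',cv2.resize(im[205:260,270:340],None,fx=10,fy=10,interpolation=cv2.INTER_NEAREST))
cv2.imwrite('pics/w20e.png',cv2.resize(im[40:115,270:340],None,fx=8,fy=8,interpolation=cv2.INTER_NEAREST))
a=cv2.imread('pics/a20.png'); cv2.imwrite('pics/a20h.png',cv2.resize(a[250:295,280:340],None,fx=12,fy=12,interpolation=cv2.INTER_CUBIC))
```

```text
(no output)
```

View pics/w20h.png

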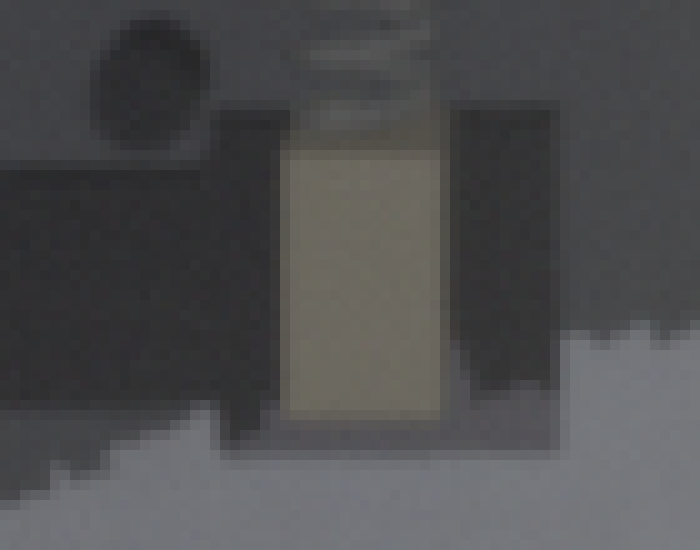

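View pics/w20e.png

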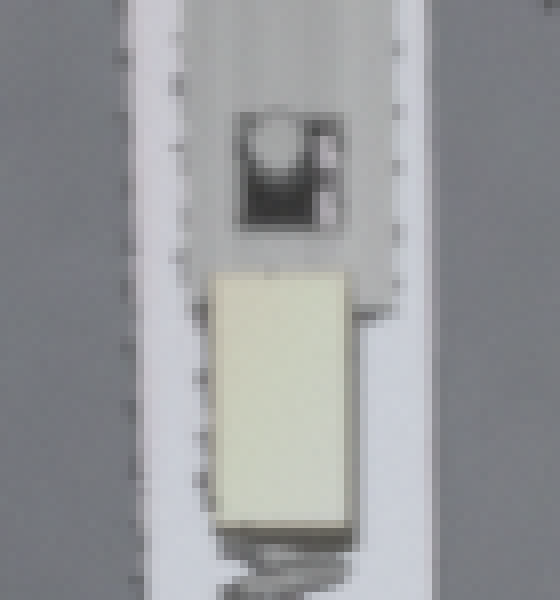

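View pics/a20h.png

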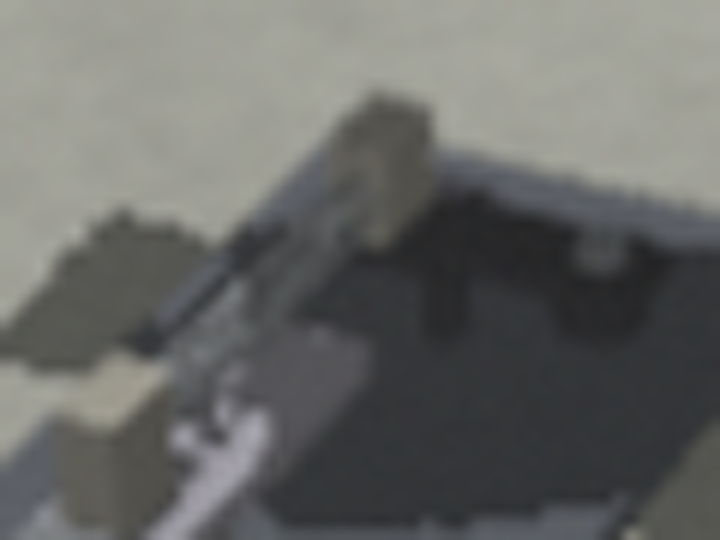

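Run:
```python
from h import *
s=np.load('s20.npy'); c=cam('wrist',dict(ee_pos=s[:3],eef_rot=s[3:])); Rm=R.from_rotvec(s[3:]).as_matrix()
cl=-.3350; yd=np.array([-np.sin(cl),np.cos(cl)]); 
hk=(270+36.5-.5,205+28.5-.5); eb=(270+35.2-.5,40+50-.5)
# lever end square: cols 21.5..56, rows 10.5..45.5
lv=onz(c,[(270+21.5-.5,205+10.5-.5),(270+56-.5,205+45.5-.5)],.024); lc=lv.mean(0); print('lever centre',lc,lv[1]-lv[0])
for z in (.046,.048,.050,.052):
    H=onz(c,[hk],z)[0]; E=onz(c,[eb],.048)[0]; L=np.linalg.norm((E-H)[:2]); d=(E-H)[:2]/L
    O=H[:2]-.003*d; top=onz(c,[(306,219.5),(306,246.5)],z)
    print(z,'sep',L,'stretch',L-.084,'O',O,'O-lever along',(O-lc[:2])@d,'lat',(O-lc[:2])@[d[1],-d[0]],'toplen',np.linalg.norm(top[0]-top[1]))
e=onz(c,[(270+200-200,0)],.02)
ev=np.arctan2(*(onz(c,[(270+ .5,222),(270+20,221.8)],.024)[1]-onz(c,[(270.5,222),(290,221.8)],.024)[0])[[1,0]]); print('lever edge yaw',ev)
st=readout.read_state(); print(st['time'],st['wrist_force'])
```

```text
lever centre [0.53995702 0.0342586  0.024     ] [ 0.01854506 -0.04232592  0.        ]
0.046 sep 0.11642718132009033 stretch 0.03242718132009033 O [0.5394777  0.03697249] O-lever along 0.0023886672272041246 lat -0.0013745018345688654 toplen 0.024219709594795247
0.048 sep 0.11591291067078631 stretch 0.031912910670786304 O [0.53973403 0.03742666] O-lever along 0.0029039046503917827 lat -0.0012859695162036602 toplen 0.02406555274841821
0.05 sep 0.11539870179153454 stretch 0.03139870179153453 O [0.53999038 0.03788083] O-lever along 0.003419023714295279 lat -0.001196647473950421 toplen 0.023911395902041145
0.052 sep 0.11488455551176001 stretch 0.030884555511760003 O [0.54024674 0.03833499] O-lever along 0.003934021948676389 lat -0.0011065252397820398 toplen 0.023757239055664132
lever edge yaw -0.33455433040495736
15.7333 [ 0.60983989  0.24817028 -0.08697765]
```

```bash
python3 -c "
from station import ticket
print(ticket.hand_in())"
```

```text
the job is handed in; nothing more can be done
None
```

The return spring is fitted and released, and I handed the job in at about 15.7 s; no verdict was reported.

I took the cream spring from the tray by its hook block and lowered the hook into the lever's hole. It seated with a brief reading of about 12 N. I then gripped the eye block, tilted the spring about 5° and drew it out. The eye went down over the post with the post in view through it, and I opened the jaws and backed off.

**Last checks from the wrist picture:**
- **Hook:** the block top is at its seated height (z about 0.048), and the leg is about 3 mm from the hole's centre.
- **Spring:** it is stretched about 32 mm. The eye is around the post, and the strap underside measured about 0.3 mm above the bar just before I let go.
- **Lever:** its edge lies within about 0.005 rad of the closer's axis, so it is home.
- **Robot and bystanders:** the robot touches nothing. By eye, the cup, bottle, tape roll and box are where they were at the start.

**Disagreements:**
- The scene camera placed the lever's hole about 4 mm off the wrist camera. I used the wrist value, and the hook went in without resistance.
- The tool lagged its commands by up to 3 mm under the spring's pull, which I corrected for.
- After release the eye sat about 1 mm to one side of the post, within the allowed 4 mm.

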